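Snap the clip shut on the grinder's extraction pipe

ROBOT

A 6-joint arm with a two-finger parallel gripper is mounted at the origin on the work surface. World frame = base frame: x ahead of the robot, y to its left, z up, the work surface at z = 0. Lengths are in m, angles in rad, forces in N, time in s.
With the tool pointing down it reaches from about 0.3 to 0.825 m from the base axis. Payload 5.4 kg.
Tool frame: the origin (TCP) lies midway between the tips of the shut fingers; the grasp point (between the pads) lies 19 mm behind it; z points along the fingers, y is the direction in which the jaws open and shut (so a half turn about z gives the same grasp; the last joint's range is limited). The gripper opens to 92 mm and grips with 3 to 60 N. Pads are 20 mm wide; open, the fingers measure 128 mm over their backs; the gripper's body (75 mm by 189 mm) begins 69 mm behind the grasp point.
Start: joints at [-1.32, 0.158, 1.597, -0, 1.386, -0.21], TCP at [0.256, -0.515, 0.215] pointing down, gripper open.
Joint ranges: [-2.91, 2.91], [-0.94, 2.29], [0.18, 2.7], [-1.29, 4.43], [0.17, 2.64], [-3, 3]. Speed limits (rad/s): [2.57, 2.57, 3.14, 3.14, 3.14, 3.14].

INTERFACE

Orientations are given as a rotation vector (axis times angle).
In Python, from cell import * gives the robot as it stands.
- The arm moves only by the shell command python3 -m jog 'ROWS' [FORCE]. ROWS is JSON, one flat list of numbers, 5 for each row, row after row: the shift along the tool's x, y, z in units of 0.15 m (1.0 is 0.15 m), then the turn about the tool's z in units of 180 degrees (1.0 is 180 degrees), then the finger opening in mm, from 0 to 91.9. A call has 1 to 10 rows; each row is the pose to reach, as a shift and turn from the pose commanded when the call began, along the tool's axes at that moment, turning the shorter way round; what a row does not reach only later rows make up. A row lasts 1/12 s, in which the tool goes at most 41.7 mm and 7.16 degrees, less where a joint would pass 70% of its speed; a pose out of reach is approached as far as the arm can. A call with a number of a shift or a turn outside -1 to 1 is refused whole. A call with a gripper value outside its range is refused whole. The fingers move at their own pace and stop on an object; FORCE is the grip in N (left out, the last holds). Time passes only in rows, so rows that repeat a pose let the fingers close. It gives the time, the measured TCP pose, the force and the opening at its end, in the units of the state.
- sense(): the state, without advancing time (a new reading comes with each control period).
- camera(name): name is "scene" or "top" or "wrist"; returns the picture (384x512x3 uint8, blue, green, red); there is no depth.
- camera_params(name): a dict with "camera_matrix" (3x3 intrinsics, pixels), "R" (3x3) and "t" (3): a world point X has camera coordinates R X + t; the wrist camera has in their place "mount" (4x4, takes a point from camera to tool coordinates, whose origin is the TCP and whose axes are the flange's). Camera axes: x right, y down, z forward; pixel columns grow to the right and rows downward; lengths in m; the calibration is good to about 2 mm. A picture is of the moment at which its call begins: read the wrist's pose just before it. camera_params takes no time and is no camera call.
- sign_off(): hands the job in, once; it reports no verdict.
The state is a dict: "t": time; "joint_pos": joint angles; "joint_vel": joint speeds; "tau": joint torques, N m; "tcp_pos": TCP position; "tool_rot": TCP orientation; "contact_force": force on the tool from outside, world axes, zero at the start; "wrist_torque": the same for the moment, N m; "width": opening from 0.0 (shut) to 1.0 (fully open).
Only numpy, scipy, OpenCV 4.12 (cv2) and the standard library are available. Lean on these libraries where they do the work, as an engineer would, in place of code of your own. Each camera call takes 0.05 s, during which the arm holds its last target.

TASK

The snap clip on the grinder's extraction pipe has been left open. Take the spring pliers out of the tool block, lower their jaws gently over the clip's two ears until the tips meet the shoulders, and squeeze the handles until the clip clicks shut, without crushing it and without touching it with the fingers. Then stand the pliers back in their slot, let go, and leave everything else on the bench where it is.

Things in the scene. Friction and masses are not known exactly. Their poses are not given: they have to be found in the camera images.
- pliers: Spring pliers, steel head, black handles, 143 mm long, about 0.18 kg, standing jaws down in the slot of the wooden block. Origin on the pivot bolt; z up midway between the handles, y the way jaws and handles open, x the bolt (head 14 mm thick). At rest the tips are 46 mm below the pivot, 29 mm apart inside, 43 outside; the bowed jaws are 49 over their widest. It is the half with its jaw at +y.
- plier_handle (a joint): Angle by which the handles are squeezed: 0 = sprung fully open, 0.34 = jaws parallel, 13 mm apart, 0.46 = end stop. A spring opens it: 5 N at the handles (80 mm above the pivot) when open, 6.3 N at 0.34. Each 10 mm off the span there turns it 0.125 and takes 6 mm off the gap between the tips, so the push at the tips is 1.8 times that at the handles.
- plier_grip (a point): On the pliers, 80 mm above the pivot, midway between the handles: the place to grip, fingers either side along y. At rest the handles are 61 mm over their outsides here (57 at 60 mm above the pivot, 63 at their ends, 97 mm above it) and 13 mm thick along x.
- jaw_tip (a point): Inner lower edge of the +y jaw's tip, on the pliers; its twin is the mirror image in y. Seat the tips on the shoulders by feel, a few newtons, then keep that push light while squeezing (ease the hand up if it grows; fingers that swing forward as they close drive the pliers down): tips pressed hard on the shoulders jam and the clip will not close.
- tool_block: Wooden block 75 x 116 x 54 mm (x, y, z) with an upright slot in the middle, 20 mm (x) by 56 mm (y), for the pliers; origin in the middle of its underside, z up. Two punches and a pencil stub stand up to 34 mm out of its corners. Fixed.
- slot_floor (a point): Middle of the slot's floor, 12 mm above the bench, 42 mm below the block's top. The pliers stand on it with their tips, pivot 46 mm above it.
- extraction: Bench grinder with extraction pipe, fixed. Origin on the bench below the clip; y along the pipe to the grinder, x across it, z up. Pipe 38 mm across, axis 65 mm above the bench; grey cuff 45 mm across from y -20 to 32 mm, collar 53 mm across to y 54, steel saddle at y 66 to 86; the elbow enters the bench at y -108. The grinder (222 mm high) begins at y 124.
- ear_root (a point): Between the ears at the clip's middle, level with the tops of the flat shoulders (11 mm out from each ear); turns with the clip; axes as far_half. Ears stand 14 mm up from here, 12 mm wide along the pipe. Outer faces: near ear, open, 13 (root) to 14.6 mm (top) towards -x, shut 6.5; far ear 5.5 to 8 mm towards +x: its thickness differs from clip to clip, so feel for the click.
- far_half: The snap clip: this entry is its half with the ear on the pipe's +x side and carries the rest; black plastic band 12 mm wide round the cuff, two upright ears on top. Origin on the pipe's axis in the clip's middle, z up through the ears, y along the pipe.
- near_half: The clip's moving half with the ear and shoulder on the pipe's -x side (the robot's side). Origin at its hinge, 28 mm below the pipe's axis.
- clip_close (a joint): Angle by which the near half of the clip is closed about its hinge below the pipe: 0 = open, 0.115 = shut. Each ear resists with 7 N at first, 11 N near 0.045, then less; past 0.092 the clip snaps to 0.115 by itself and stays. The push on the jaws drops as it clicks. After that the ears are solid: 25 N on an ear crushes it, so stop at the click.
- clip_turn (a joint): Angle by which the whole clip is turned about the pipe, positive = ears towards the pipe's +x, -0.12 to 0.12 at the start. It turns stiffly, about 4 N at the ears, so it gives way if the jaws are off-centre.
- stone_box: Dark wooden box 86 x 200 x 40 mm with a grey sharpening stone, fixed.
- chisel_wide: Chisel with a wooden handle, 220 mm long, blade 24 mm, lying.
- chisel_narrow: The same with a 12 mm blade.
- plane_iron: Dark steel plane blade 90 x 42 x 5 mm, lying.
- offcut: Pale wood offcut 55 x 130 x 30 mm.
- oil: Amber glass oil bottle, 48 mm across, 115 mm high.
- honing_guide: Small aluminium honing guide 30 x 88 mm, 24 mm high.
There are look-alikes about, which are no part of the job. There is more than one size of the tool_block; the one meant has the size given above.

How it is judged:
By the outcome, as a careful person would: the job done as asked, in the order asked, and still so for the second after the job is handed in, with the robot touching nothing.
It also fails if it takes over 64 s, if anything falls off the work surface, if the arm or the gripper's body presses on something with over 40 N, if the wrist force passes 120 N, or if a joint passes its speed limit or range.

## Working session

There is one attempt and no reset: what is moved stays moved. The work goes in short steps, Python scripts to look and compute and a shell command to move; the robot and the scene stay as the last step left them, time stands still between calls to the robot, and variables do not carry over. Pictures are saved under pics/ and viewed, and the job is handed in when it is done.

```bash
ls; mkdir -p pics; python3 - <<'E'
from cell import *
import cv2
s=sense();print(s)
for n in ["scene","top","wrist"]:
    im=camera(n);cv2.imwrite(f"pics/{n}0.png",im)
    p=camera_params(n);print(n,p)
E
```

```text
pics
{'t': 0.0, 'joint_pos': array([-1.32010225e+00,  1.59040408e-01,  1.59824946e+00, -5.66289594e-05,
        1.38618211e+00, -2.10110196e-01]), 'joint_vel': array([-0.00140334, -0.00085982, -0.00024136, -0.0009503 , -0.0007219 ,
        0.00124966]), 'tau': array([-1.68808733e-04, -3.85578167e+01, -3.22103727e+01,  6.99671404e-02,
        3.81097477e-02, -1.48767199e-04]), 'tcp_pos': array([ 0.25548272, -0.51441567,  0.21361515]), 'tool_rot': array([-3.05674300e+00, -7.17029664e-01,  1.47217981e-04]), 'contact_force': array([-0.74521445,  0.37310794,  0.92868195]), 'wrist_torque': array([ 0.0151359 ,  0.05648127, -0.01630964]), 'width': 0.9975763664091223}
scene {'camera_matrix': array([[479.48453708,   0.        , 255.36901706],
       [  0.        , 479.48453708, 189.1813606 ],
       [  0.        ,   0.        ,   1.        ]]), 'R': array([[-0.03495988,  0.9993225 ,  0.01150438],
       [ 0.76092615,  0.03407916, -0.64794291],
       [-0.64789598, -0.01389803, -0.76160202]]), 't': array([ 0.12128162, -0.30914248,  1.64062467])}
top {'camera_matrix': array([[418.24353358,   0. 
[... 197 characters left out ...]
   [-9.94807248e-01,  1.88006843e-03, -1.01759548e-01],
       [ 1.01773743e-01,  1.04828614e-02, -9.94752338e-01]]), 't': array([-0.09745526,  0.54990721,  0.94320046])}
wrist {'camera_matrix': array([[304.43868126,   0.        , 256.11454332],
       [  0.        , 304.43868126, 192.7224601 ],
       [  0.        ,   0.        ,   1.        ]]), 'mount': array([[-3.21955814e-04, -9.72124191e-01, -2.34466317e-01,
         6.59437308e-02],
       [ 9.99999936e-01, -3.49900040e-04,  7.75825737e-05,
         1.24819277e-04],
       [-1.57459670e-04, -2.34466277e-01,  9.72124241e-01,
        -1.70018576e-01],
       [ 0.00000000e+00,  0.00000000e+00,  0.00000000e+00,
         1.00000000e+00]])}
```

View pics/scene0.png

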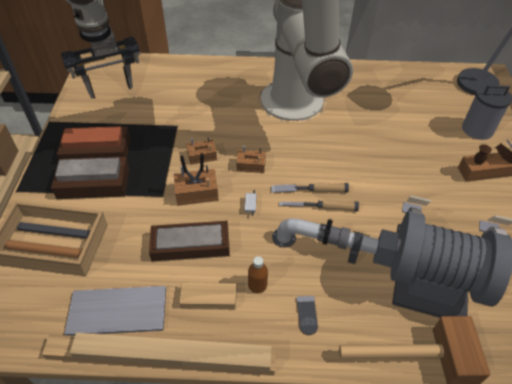

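View pics/top0.png

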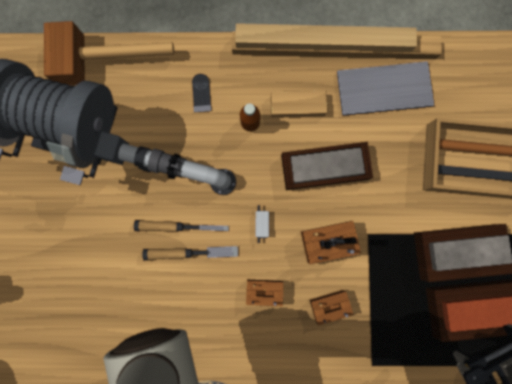

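View pics/wrist0.png

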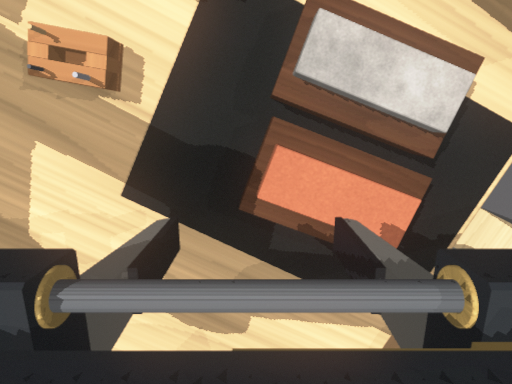

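The tool block candidates in the top view are at (332,243), which is large and holds the pliers, and at (265,292) and (332,306), which are smaller and empty. I'll enlarge these and measure their sizes.

```bash
cat > h.py <<'E'
from cell import *
import cv2, numpy as np
from scipy.spatial.transform import Rotation as Ro
def cam(name,s=None):
    p=camera_params(name);K=p["camera_matrix"]
    if name=="wrist":
        T=np.eye(4);T[:3,:3]=Ro.from_rotvec(s["tool_rot"]).as_matrix();T[:3,3]=s["tcp_pos"]
        M=T@p["mount"];R=M[:3,:3].T;t=-R@M[:3,3]
    else:R,t=p["R"],p["t"]
    return K,R,t
def ray(c,uv):
    K,R,t=c;d=R.T@np.linalg.solve(K,[uv[0],uv[1],1.]);return -R.T@t,d
def onz(c,uv,z):
    o,d=ray(c,uv);return o+d*(z-o[2])/d[2]
def proj(c,X):
    K,R,t=c;q=K@(R@np.asarray(X,float)+t);return q[:2]/q[2]
def tri(obs):
    A=np.zeros((3,3));b=np.zeros(3);L=[]
    for c,uv in obs:
        o,d=ray(c,uv);d=d/np.linalg.norm(d);P=np.eye(3)-np.outer(d,d);A+=P;b+=P@o
    X=np.linalg.solve(A,b);return X,[np.round(proj(c,X)-np.array(uv),1) for c,uv in obs]
E
python3 - <<'E'
from h import *
im=cv2.imread("pics/top0.png")
cv2.imwrite("pics/top_blk.png",cv2.resize(im[210:330,230:370],None,fx=5,fy=5,interpolation=cv2.INTER_CUBIC))
cv2.imwrite("pics/top_clip.png",cv2.resize(im[130:200,80:250],None,fx=4.5,fy=4.5,interpolation=cv2.INTER_CUBIC))
im=cv2.imread("pics/scene0.png")
cv2.imwrite("pics/sc_blk.png",cv2.resize(im[130:215,160:280],None,fx=6,fy=6,interpolation=cv2.INTER_CUBIC))
cv2.imwrite("pics/sc_clip.png",cv2.resize(im[190:290,260:400],None,fx=5,fy=5,interpolation=cv2.INTER_CUBIC))
E
```

```text
(no output)
```

View pics/top_blk.png

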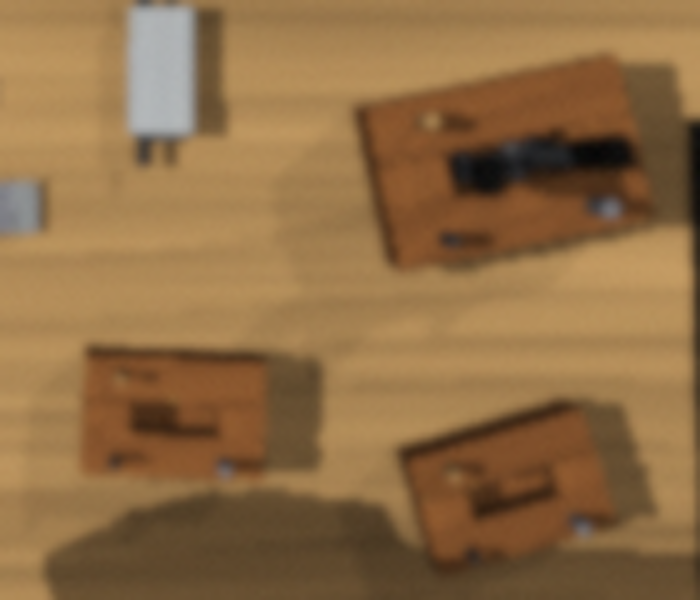

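View pics/top_clip.png

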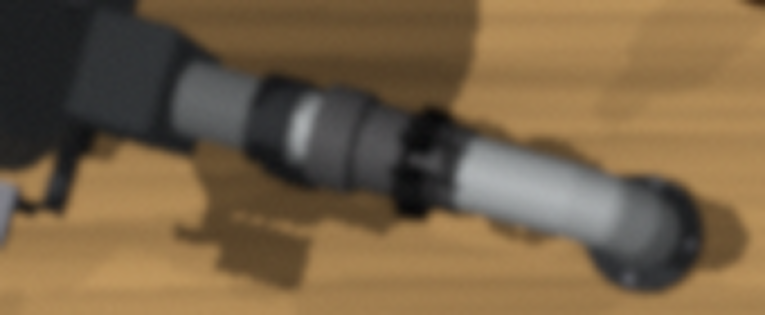

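View pics/sc_blk.png

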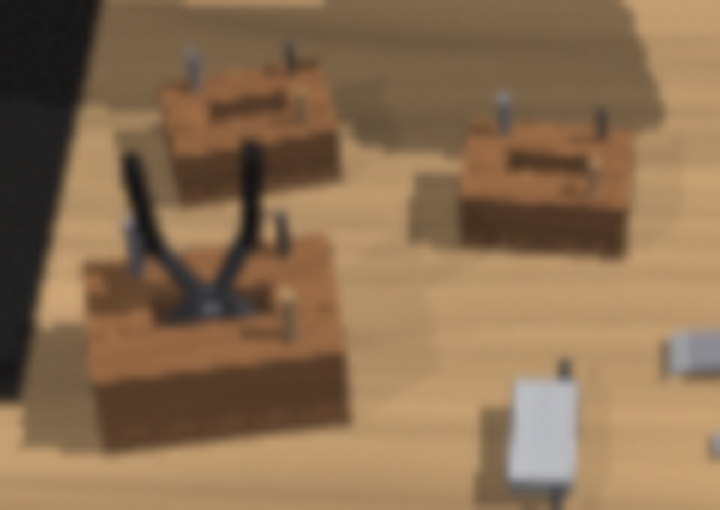

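View pics/sc_clip.png

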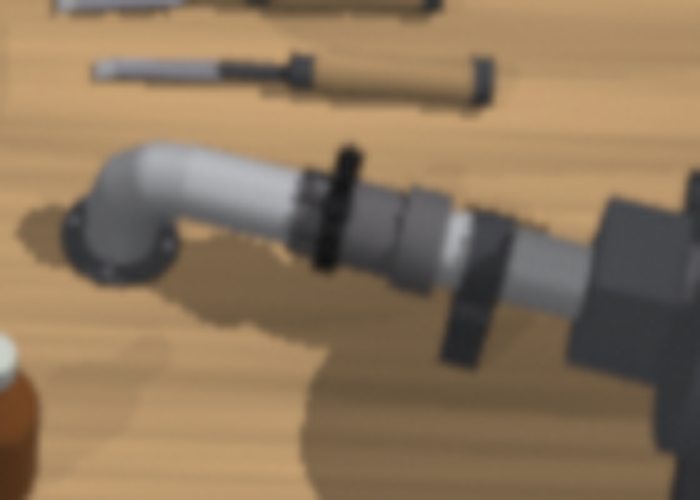

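The large block at (332,243) holds the pliers, so it looks like the one. I'll check its size against 75 x 116 mm and get rough poses for it and the clip.

```bash
python3 - <<'E'
from h import *
c=cam("top")
def blk(cs,z):
    P=np.array([onz(c,(u/5+230,v/5+210),z)[:2] for u,v in cs]);print(np.round(P,3).tolist(),"mid",P.mean(0).round(4),"sides",[round(np.linalg.norm(P[i]-P[(i+1)%4]),3) for i in range(4)], "ang",[round(np.degrees(np.arctan2(*(P[i]-P[(i+1)%4])[::-1])),1) for i in range(4)])
blk([(360,105),(613,55),(655,210),(395,268)],.054)
blk([(85,350),(268,355),(265,473),(85,473)],.04)
blk([(402,450),(575,402),(615,520),(437,572)],.04)
f=lambda u,v:(u/4.5+80,v/4.5+130)
for n,u,v,z in [("clip top mid",425,160,.1),("clip ear near",415,205,.1),("clip ear far",435,118,.1),("pipe R",540,185,.065),("pipe L",215,95,.065),("elbow",648,232,0.)]:
    print(n,onz(c,f(u,v),z).round(4))
E
```

```text
[[0.455, -0.212], [0.477, -0.325], [0.408, -0.342], [0.383, -0.226]] mid [ 0.4308 -0.2763] sides [np.float64(0.115), np.float64(0.071), np.float64(0.118), np.float64(0.073)] ang [np.float64(101.1), np.float64(13.8), np.float64(-77.6), np.float64(-168.6)]
[[0.346, -0.089], [0.344, -0.171], [0.292, -0.169], [0.292, -0.089]] mid [ 0.3182 -0.1294] sides [np.float64(0.082), np.float64(0.052), np.float64(0.08), np.float64(0.054)] ang [np.float64(88.5), np.float64(-2.0), np.float64(-89.9), np.float64(-180.0)]
[[0.302, -0.23], [0.323, -0.307], [0.272, -0.324], [0.249, -0.245]] mid [ 0.2864 -0.2766] sides [np.float64(0.08), np.float64(0.054), np.float64(0.082), np.float64(0.055)] ang [np.float64(105.2), np.float64(17.8), np.float64(-74.1), np.float64(-164.5)]
clip top mid [0.5959 0.067  0.1   ]
clip ear near [0.574  0.0715 0.1   ]
clip ear far [0.6163 0.0626 0.1   ]
pipe R [0.5888 0.0162 0.065 ]
pipe L [0.6348 0.1802 0.065 ]
elbow [ 0.573  -0.0329  0.    ]
```

The measured size is 115 x 73 mm, so the large block is the one meant; the other two are about 81 x 54. I'll move over it for a wrist view.

```bash
cat >> h.py <<'E'
def goal(pos,yawy,s=None):
    "units (tool axes) to reach TCP pos with tool y axis (mod 180) at world yaw yawy deg"
    s=s or sense();R=Ro.from_rotvec(s["tool_rot"]).as_matrix()
    d=R.T@(np.asarray(pos)-s["tcp_pos"]);cy=np.degrees(np.arctan2(R[1,1],R[0,1]))
    a=(yawy-cy+90)%180-90
    return (d/0.15).round(4), round(-a/180,4), "tilt",np.degrees(R[:2,2]).round(2)
E
python3 - <<'E'
from h import *
y=np.radians(-78.4);xd=np.array([-np.sin(y),np.cos(y),0]) # tool x when y dir at -78.4 and z down: x = y×z
R=np.array([np.cos(y),np.sin(y),0]);print(np.cross(R,[0,0,-1]))
x=np.cross(R,[0,0,-1])
print(goal(np.array([.431,-.276,.26])-0.05*x,-78.4))
E
```

```text
[0.97957525 0.20107792 0.        ]
(array([ 1.4327, -0.9901, -0.3058]), np.float64(0.0822), 'tilt', array([-0.02,  0.08]))
```

```bash
python3 -m jog '[0.22,-0.16,-0.1,0.02,91.9, 0.44,-0.32,-0.2,0.05,91.9, 0.66,-0.48,-0.3,0.082,91.9, 0.9,-0.65,-0.306,0.082,91.9, 0.9,-0.65,-0.306,0.082,91.9]'
python3 - <<'E'
from h import *
y=np.radians(-78.4);R=np.array([np.cos(y),np.sin(y),0]);x=np.cross(R,[0,0,-1])
print(goal(np.array([.431,-.276,.26])-0.05*x,-78.4))
E
```

```text
t: 0.57
tcp_pos: [0.3357, -0.3637, 0.2618]
tool_rot: [3.125, 0.325, 0.004]
contact_force: [-1.0, 0.2, 0.5]
width: 1.004
(array([ 0.4089, -0.4431,  0.0126]), np.float64(0.0015), 'tilt', array([0.13, 0.  ]))
```

```bash
python3 -m jog '[0.2,-0.21,0,0,91.9, 0.41,-0.42,0,0.0,91.9, 0.41,-0.44,0,0,91.9, 0.41,-0.44,0,0,91.9]'
python3 - <<'E'
from h import *
s=sense();im=camera("wrist");cv2.imwrite("pics/w1.png",im);print(s["tcp_pos"],s["tool_rot"],s["joint_vel"].round(3))
import json;json.dump([s["tcp_pos"].tolist(),s["tool_rot"].tolist()],open("w1.json","w"))
E
```

```text
t: 0.9
tcp_pos: [0.3808, -0.2889, 0.2602]
tool_rot: [-3.124, -0.325, 0.001]
contact_force: [-0.2, 0.2, -0.9]
width: 0.999
[ 0.38078939 -0.28886001  0.26017684] [-3.12422646e+00 -3.25091718e-01  5.59390018e-04] [-0.064  0.021 -0.021 -0.024 -0.013 -0.027]
```

View pics/w1.png

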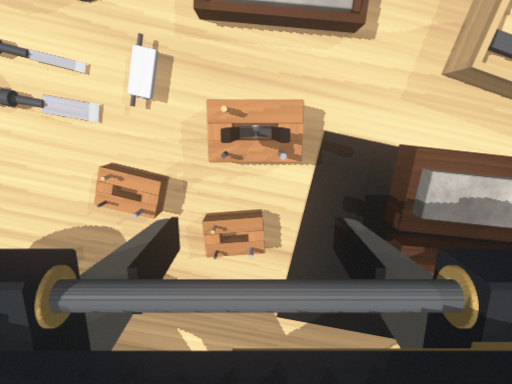

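The wrist view shows the block at (207..303, 100..163), square to the gripper, with the plier handles along row ~133. I'll enlarge it.

```bash
python3 - <<'E'
from h import *
im=cv2.imread("pics/w1.png");cv2.imwrite("pics/w1c.png",cv2.resize(im[90:175,195:315],None,fx=6,fy=6,interpolation=cv2.INTER_CUBIC))
E
```

```text
(no output)
```

View pics/w1c.png

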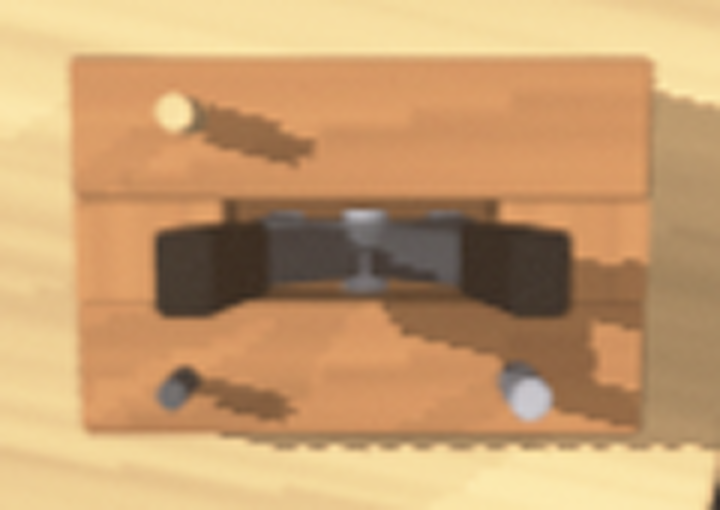

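```bash
python3 - <<'E'
from h import *
import json
a=json.load(open("w1.json"));s=dict(tcp_pos=np.array(a[0]),tool_rot=np.array(a[1]))
c=cam("wrist",s);g=lambda u,v:((u+.5)/6+195-.5,(v+.5)/6+90-.5)
P=np.array([onz(c,g(*p),.054) for p in [(72,57),(652,57),(640,432),(85,432)]])[:,:2]
print("mid",P.mean(0).round(4),[round(np.linalg.norm(P[i]-P[(i+1)%4]),4) for i in range(4)],[round(np.degrees(np.arctan2(*(P[(i+1)%4]-P[i])[::-1])),1) for i in range(4)])
H=np.array([onz(c,g(*p),.155) for p in [(155,235),(571,235),(571,314),(158,314)]])[:,:2]
print("handles mid",H.mean(0).round(4),[round(np.linalg.norm(H[i]-H[(i+1)%4]),4) for i in range(4)],[round(np.degrees(np.arctan2(*(H[(i+1)%4]-H[i])[::-1])),1) for i in range(4)])
S=np.array([onz(c,g(*p),.054) for p in [(225,200),(497,200),(490,300),(230,300)]])[:,:2];print("slot",S.mean(0),[round(np.linalg.norm(S[i]-S[(i+1)%4]),4) for i in range(4)])
B=np.array([onz(c,g(*p),.058) for p in [(364,218),(364,288)]])[:,:2];print("bolt",B,B.mean(0))
print(goal([*H.mean(0),.17],-78.4))
E
```

```text
mid [ 0.4314 -0.2767] [np.float64(0.1144), np.float64(0.0742), np.float64(0.1147), np.float64(0.0743)] [np.float64(-78.1), np.float64(-168.0), np.float64(101.9), np.float64(11.7)]
handles mid [ 0.4315 -0.2773] [np.float64(0.0614), np.float64(0.0115), np.float64(0.0615), np.float64(0.0115)] [np.float64(-78.1), np.float64(-166.7), np.float64(101.9), np.float64(12.5)]
slot [ 0.43106788 -0.27641858] [np.float64(0.0546), np.float64(0.0198), np.float64(0.0529), np.float64(0.0198)]
bolt [[ 0.43754072 -0.27580062]
 [ 0.42409823 -0.27861487]] [ 0.43081948 -0.27720774]
(array([ 0.3537, -0.0152,  0.601 ]), np.float64(0.0009), 'tilt', array([-0.04, -0.01]))
```

The block, slot and pliers agree: pliers at (0.4313,-0.277), y axis at -78.1°. I'll go over and down to the grip with TCP z at 0.119.

```bash
python3 -m jog '[0.2,-0.01,0.1,0,91.9, 0.353,-0.013,0.3,0,91.9, 0.353,-0.013,0.5,0,91.9, 0.353,-0.013,0.7,0,91.9, 0.353,-0.013,0.88,0,91.9, 0.353,-0.013,0.94,0,91.9, 0.353,-0.013,0.94,0,91.9]' 6
python3 - <<'E'
from h import *
print(goal([.4313,-.277,.119],-78.1),sense()["tcp_pos"])
im=camera("wrist");cv2.imwrite("pics/w2.png",im)
E
```

```text
t: 1.53
tcp_pos: [0.4293, -0.2779, 0.1166]
tool_rot: [-3.121, -0.315, 0.006]
contact_force: [0.3, 0.1, -0.1]
width: 0.999
(array([ 0.0138, -0.0031, -0.016 ]), np.float64(-0.002), 'tilt', array([-0.26,  0.24])) [ 0.42934964 -0.27786392  0.1166085 ]
```

View pics/w2.png

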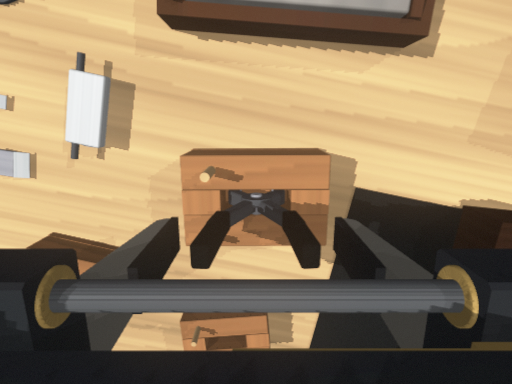

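The handles are centred between the fingers at columns ~205 and ~308. I'll close gently.

```bash
python3 -m jog '[0.013,-0.002,-0.012,-0.002,70, 0.013,-0.002,-0.012,-0.002,66, 0.013,-0.002,-0.012,-0.002,63, 0.013,-0.002,-0.012,-0.002,60, 0.013,-0.002,-0.012,-0.002,57,0.013,-0.002,-0.012,-0.002,57,0.013,-0.002,-0.012,-0.002,57]' 8
python3 - <<'E'
from h import *
s=sense();print(s["tcp_pos"],s["width"]*92,s["contact_force"])
im=camera("wrist");cv2.imwrite("pics/w3.png",im)
E
```

```text
t: 2.17
tcp_pos: [0.4345, -0.2783, 0.1232]
tool_rot: [3.121, 0.329, 0.004]
contact_force: [-1.2, 0.3, 6.0]
width: 0.621
[ 0.43454473 -0.27834066  0.12322077] 57.12319453120041 [-1.23978239  0.32816326  6.00039938]
```

View pics/w3.png

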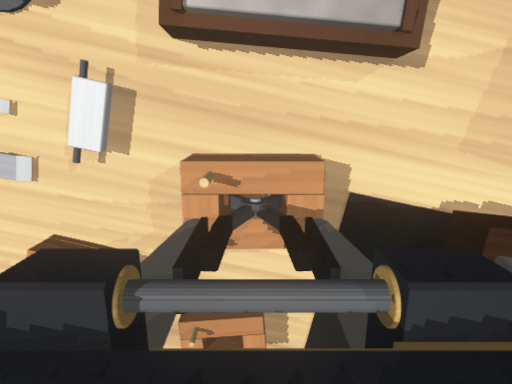

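```bash
python3 -m jog '[0,0,-0.01,0,57, 0,0,-0.03,0,57, 0,0,-0.06,0,57, 0,0,-0.1,0,57, 0,0,-0.15,0,57, 0,0,-0.2,0,57, 0,0,-0.2,0,57]'
python3 - <<'E'
from h import *
s=sense();print(s["tcp_pos"],s["width"]*92,s["contact_force"])
im=camera("wrist");cv2.imwrite("pics/w4.png",im);im=camera("scene");cv2.imwrite("pics/s4.png",cv2.resize(im[100:230,120:300],None,fx=4,fy=4,interpolation=cv2.INTER_CUBIC))
E
```

```text
t: 2.8
tcp_pos: [0.4344, -0.2783, 0.1535]
tool_rot: [3.122, 0.328, 0.003]
contact_force: [0.4, 0.1, -1.1]
width: 0.618
[ 0.43439279 -0.27825548  0.15353374] 56.86721517285036 [ 0.41247273  0.0974995  -1.11214078]
```

View pics/w4.png

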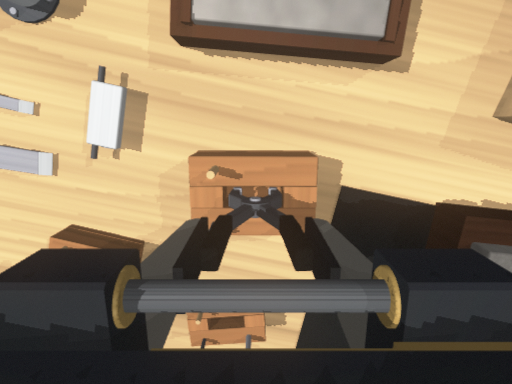

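View pics/s4.png

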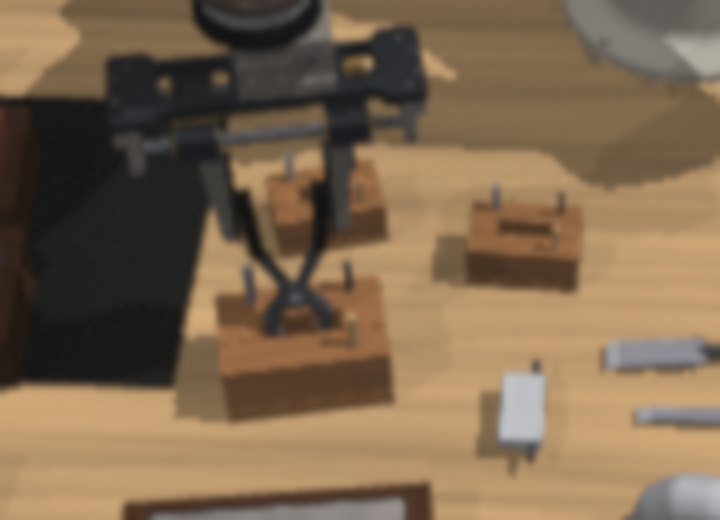

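The pliers hang squarely with no slip. I'll lift and turn towards the clip.

```bash
python3 -m jog '[0,0,-0.15,0,57, 0,0,-0.35,0,57, 0,0,-0.55,0,57, 0,0,-0.75,0,57, 0,0,-0.8,0,57, 0,0,-0.8,0,57]'
python3 - <<'E'
from h import *
print(goal([.581,.014,.27],-15.7),sense()["tcp_pos"])
E
```

```text
t: 3.4
tcp_pos: [0.4345, -0.2783, 0.2735]
tool_rot: [3.12, 0.328, 0.005]
contact_force: [-0.1, -0.3, -2.5]
width: 0.62
(array([ 1.3606, -1.7032,  0.0199]), np.float64(-0.3461), 'tilt', array([ 0.21, -0.21])) [ 0.43448832 -0.27832583  0.27350919]
```

```bash
python3 -m jog '[0.07,-0.08,0,-0.02,57, 0.18,-0.22,0,-0.05,57, 0.3,-0.37,0,-0.085,57, 0.42,-0.52,0,-0.12,57, 0.54,-0.67,0,-0.155,57, 0.66,-0.82,0,-0.19,57, 0.73,-0.91,0,-0.21,57, 0.76,-0.95,0,-0.22,57,0.76,-0.95,0,-0.22,57]'
python3 - <<'E'
from h import *
print(goal([.581,.014,.27],-15.7),sense()["tcp_pos"])
E
```

```text
t: 4.15
tcp_pos: [0.5147, -0.1126, 0.2687]
tool_rot: [-2.824, -1.369, 0.004]
contact_force: [0.5, 0.0, -2.3]
width: 0.62
(array([ 0.9364, -0.1761, -0.0083]), np.float64(-0.1254), 'tilt', array([-0.21,  0.11])) [ 0.51474387 -0.11264263  0.26874922]
```

```bash
python3 -m jog '[0.1,-0.02,0,-0.02,57, 0.25,-0.05,0,-0.05,57, 0.4,-0.08,0,-0.08,57, 0.55,-0.1,0,-0.11,57, 0.72,-0.14,0,-0.125,57, 0.87,-0.165,0,-0.125,57, 0.93,-0.175,0,-0.125,57, 0.935,-0.175,0,-0.125,57]'
python3 - <<'E'
from h import *
import json
s=sense();im=camera("wrist");cv2.imwrite("pics/w5.png",im)
print(s["tcp_pos"],s["joint_pos"].round(3))
json.dump([s["tcp_pos"].tolist(),s["tool_rot"].tolist()],open("w5.json","w"))
E
```

```text
t: 4.82
tcp_pos: [0.5818, 0.0122, 0.27]
tool_rot: [-2.506, -1.892, 0.002]
contact_force: [0.5, 0.1, -2.3]
width: 0.621
[0.58176305 0.01221582 0.27004321] [-0.186  0.146  1.502 -0.     1.496  0.091]
```

View pics/w5.png

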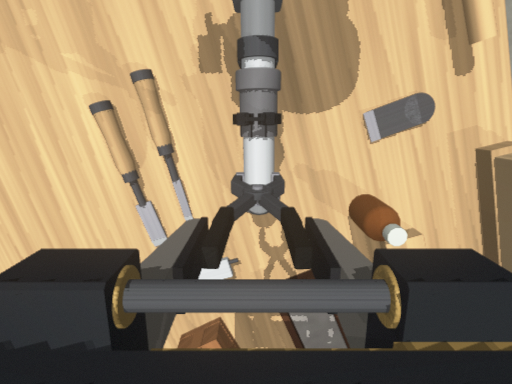

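The pipe runs up the centre of the picture, with the clip at about (257,119) and the plier head at about (258,195). I'll enlarge both.

```bash
python3 - <<'E'
from h import *
im=cv2.imread("pics/w5.png");cv2.imwrite("pics/w5c.png",cv2.resize(im[60:150,222:292],None,fx=6.6,fy=6.6,interpolation=cv2.INTER_CUBIC))
cv2.imwrite("pics/w5d.png",cv2.resize(im[150:270,190:325],None,fx=5,fy=5,interpolation=cv2.INTER_CUBIC))
E
```

```text
(no output)
```

View pics/w5c.png

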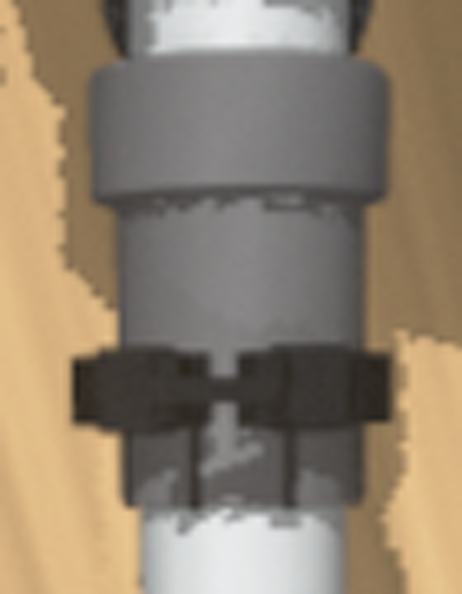

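View pics/w5d.png

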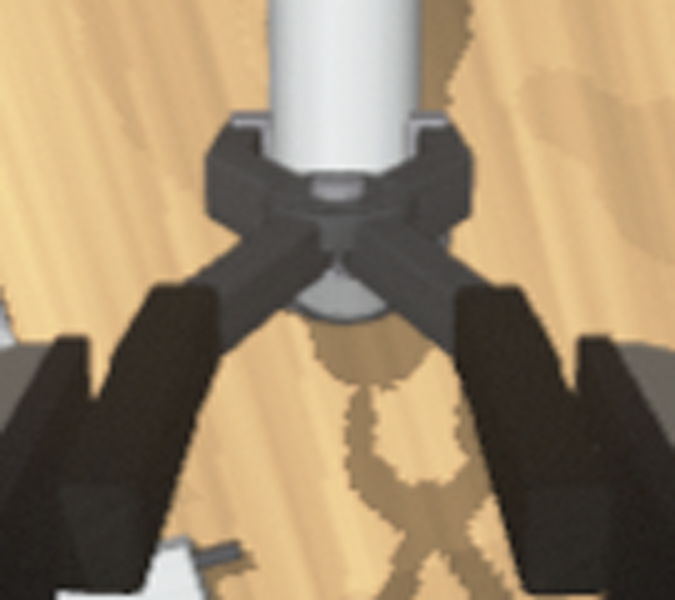

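```bash
python3 - <<'E'
from h import *
im=cv2.imread("pics/w5.png")[104:136,226:288].astype(float)
im=np.clip((im-10)*3.2,0,255).astype(np.uint8)
cv2.imwrite("pics/w5e.png",cv2.resize(im,None,fx=12,fy=12,interpolation=cv2.INTER_NEAREST))
E
```

```text
(no output)
```

View pics/w5e.png

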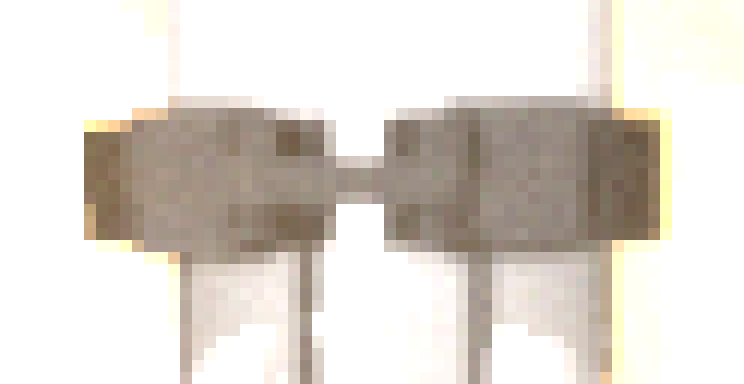

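```bash
python3 - <<'E'
from h import *
import json
a=json.load(open("w5.json"));s=dict(tcp_pos=np.array(a[0]),tool_rot=np.array(a[1]))
c=cam("wrist",s);R=Ro.from_rotvec(s["tool_rot"]).as_matrix()
tool=lambda X:(R.T@(X-s["tcp_pos"])*1000).round(1)
f=lambda u,v:(222+(u+.5)/6.6-.5,60+(v+.5)/6.6-.5)
e=onz(c,(226+352.5/12-.5,104+180/12-.5),.105);print("ears mid",e.round(4),tool(e))
for n,v,u1,u2 in [("cuff",290,120,363),("collar",130,92,387),("pipe",560,145,345),("cuffend",480,125,363)]:
    p=onz(c,f((u1+u2)/2,v),.065);print(n,p.round(4),tool(p))
# edges of cuff front / collar front along pipe, at top of cuff
for n,v,z in [("collar front",200,.0915),("cuff end",505,.0875)]:
    p=onz(c,f(240,v),z);print(n,p.round(4),tool(p))
g=lambda u,v:(190+(u+.5)/5-.5,150+(v+.5)/5-.5)
zp=s["tcp_pos"][2]-.1232+.058
b=onz(c,g(338,185),zp);print("bolt head front",tool(b), b)
for u in (205,472):print("jaw wide",tool(onz(c,g(u,185),zp-.02)))
for uv in [(232,115),(270,115),(408,115),(445,115)]:print("tip",tool(onz(c,g(*uv),zp-.046)))
E
```

```text
ears mid [0.5989 0.0764 0.105 ] [ 66.5  -0.8 165. ]
cuff [0.6072 0.092  0.065 ] [ 83.8   2.9 205. ]
collar [0.6142 0.1182 0.065 ] [110.9   2.6 205. ]
pipe [0.5947 0.0457 0.065 ] [ 35.8   3.6 205. ]
cuffend [0.5985 0.0597 0.065 ] [ 50.3   3.4 205. ]
collar front [0.6103 0.1046 0.0915] [ 96.8   2.5 178.5]
cuff end [0.5968 0.0568 0.0875] [ 47.    2.6 182.5]
bolt head front [13.9  1.3 65.2] [0.58670091 0.02525964 0.20484321]
jaw wide [  9.5 -21.5  85.2]
jaw wide [ 9.5 24.4 85.2]
tip [ 17.2 -18.4 111.2]
tip [ 17.2 -11.3 111.2]
tip [ 17.2  14.6 111.2]
tip [ 17.2  21.5 111.2]
```

The vision suggests the pliers may be leaning ~5° along the pipe. I'll check from the scene camera.

```bash
python3 - <<'E'
from h import *
im=camera("scene");cv2.imwrite("pics/s5full.png",im);cv2.imwrite("pics/s5.png",cv2.resize(im[110:270,250:400],None,fx=3.75,fy=3.75,interpolation=cv2.INTER_CUBIC))
c=cam("scene")
s=sense();t=s["tcp_pos"];R=Ro.from_rotvec(s["tool_rot"]).as_matrix()
for n,z in [("grip",-.015),("pivot",.065),("tip",.111)]:
    for x in (-.003,.006): print(n,x,((proj(c,t+R@np.array([x,0,z]))-[250,110])*3.75).round(1))
E
```

```text
grip -0.003 [212.6 207.4]
grip 0.006 [227.6 211. ]
pivot -0.003 [200.4 296.3]
pivot 0.006 [214.6 299.9]
tip -0.003 [194.  343.1]
tip 0.006 [207.7 346.6]
```

View pics/s5.png

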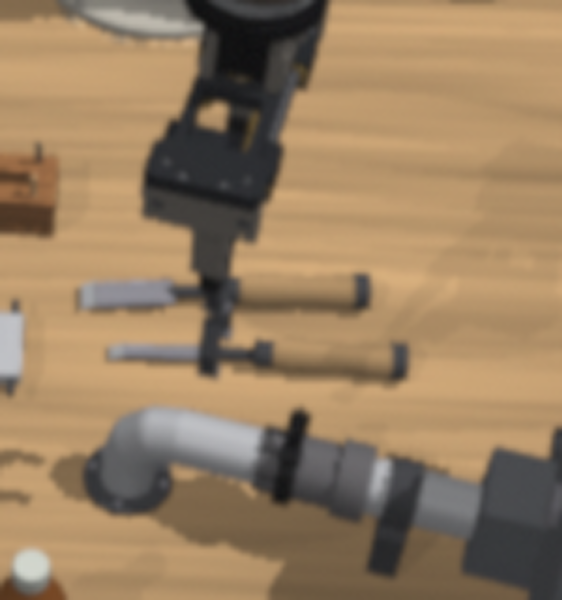

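```bash
python3 - <<'E'
from h import *
im=cv2.imread("pics/s5full.png");cv2.imwrite("pics/s5b.png",cv2.resize(im[160:215,285:335],None,fx=12,fy=10.9,interpolation=cv2.INTER_CUBIC))
c=cam("scene")
s=sense();t=s["tcp_pos"];R=Ro.from_rotvec(s["tool_rot"]).as_matrix()
for n,P in [("pivot",(0,0,.065)),("tip+y in",(0,.013,.111)),("tip-y in",(0,-.013,.111)),("tip+y out",(0,.02,.111)),("handleend+",(0,.028,-.032)),("handleend-",(0,-.028,-.032))]:
    for x in (-.003,.007,):
        q=proj(c,t+R@(np.array(P)+[x,0,0]))-[285,160]; print(n,x,(q*[12,10.9]).round(0))
E
```

```text
pivot -0.003 [221. 316.]
pivot 0.007 [272. 328.]
tip+y in -0.003 [184. 497.]
tip+y in 0.007 [234. 508.]
tip-y in -0.003 [217. 409.]
tip-y in 0.007 [266. 420.]
tip+y out -0.003 [175. 521.]
tip+y out 0.007 [225. 532.]
handleend+ -0.003 [231.  98.]
handleend+ 0.007 [286. 110.]
handleend- -0.003 [306. -96.]
handleend- 0.007 [360. -85.]
```

View pics/s5b.png

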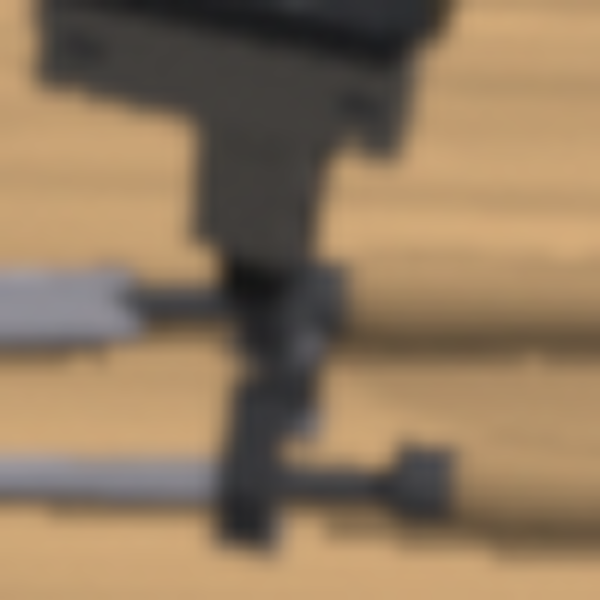

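```bash
python3 - <<'E'
from h import *
ims=[cv2.imread(f"pics/w{i}.png")[165:275,195:320] for i in (2,3,4,5)]
ims=[cv2.resize(i,None,fx=3,fy=2.7,interpolation=cv2.INTER_CUBIC) for i in ims]
cv2.imwrite("pics/cmp.png",np.vstack([np.hstack(ims[:2]),np.hstack(ims[2:])]))
E
```

View pics/cmp.png

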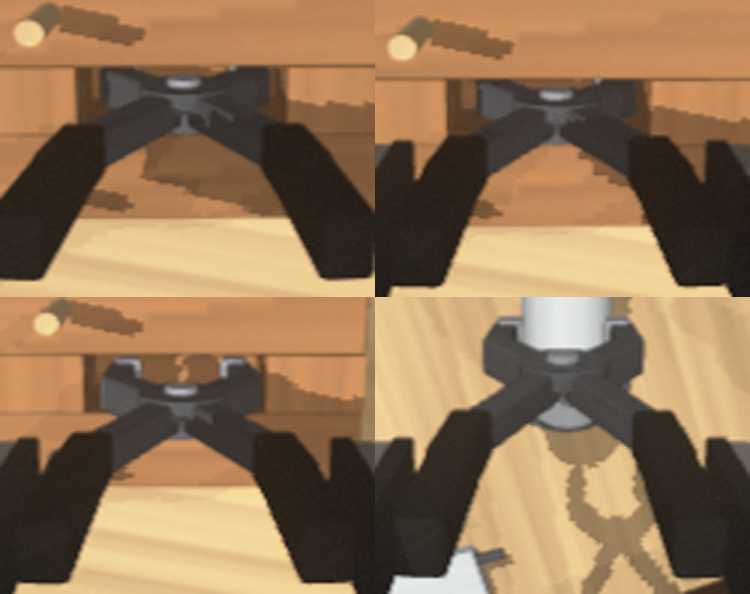

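Comparing the four frames, the head swung forward about 6° in the grip during the fast traverse. I need to move ~60 mm forward to the clip anyway. I'll start that move abruptly and stop softly so the head swings back.

```bash
python3 -m jog '[0.16,0,0,0,58, 0.23,0,0,0,58, 0.28,0,0,0,58, 0.31,0,0,0,58, 0.335,0,0,0,58, 0.35,0,0,0,58, 0.36,0,0,0,58, 0.365,0,0,0,58]'
cat > look.py <<'E'
from h import *
import json,sys
n=sys.argv[1]
s=sense();im=camera("wrist");cv2.imwrite(f"pics/{n}.png",im)
print(s["tcp_pos"].round(4),(s["width"]*92).round(1),s["contact_force"].round(1),s["wrist_torque"].round(2))
json.dump([s["tcp_pos"].tolist(),s["tool_rot"].tolist()],open(f"{n}.json","w"))
cv2.imwrite(f"pics/{n}c.png",cv2.resize(im[130:270,185:335],None,fx=5,fy=4.28,interpolation=cv2.INTER_CUBIC))
E
python3 look.py w6
```

```text
t: 5.58
tcp_pos: [0.5968, 0.0644, 0.2713]
tool_rot: [2.507, 1.893, -0.0]
contact_force: [0.3, -0.9, -2.0]
width: 0.633Traceback (most recent call last):
  File "look.py", line 5, in <module>
    print(s["tcp_pos"].round(4),(s["width"]*92).round(1),s["contact_force"].round(1),s["wrist_torque"].round(2))
                                ^^^^^^^^^^^^^^^^^^^^^
AttributeError: 'float' object has no attribute 'round'
```

```bash
sed -i 's/(s\["width"\]\*92).round(1)/round(s["width"]*92,1)/' look.py; python3 look.py w6
```

```text
[0.5968 0.0645 0.2713] 58.1 [ 0.  -0.4 -1.3] [-0.   -0.06  0.01]
```

View pics/w6c.png

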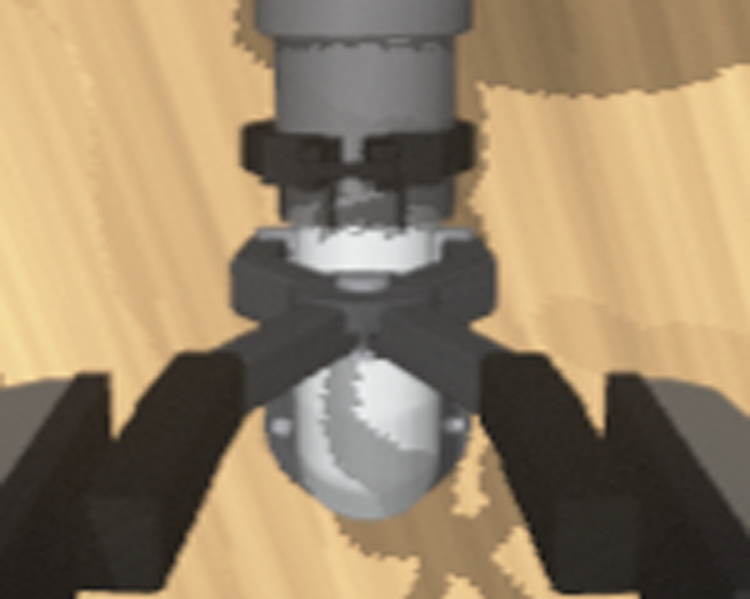

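The head swung back. The bolt is at row 196.6, against 200 when upright in the slot, so the lean is now about 1.5–2°. I'll enlarge the clip.

```bash
python3 - <<'E'
from h import *
im=cv2.imread("pics/w6.png")[150:190,226:286].astype(float)
im=np.clip((im-10)*2.6,0,255).astype(np.uint8)
cv2.imwrite("pics/w6e.png",cv2.resize(im,None,fx=12,fy=12,interpolation=cv2.INTER_CUBIC))
E
```

```text
(no output)
```

View pics/w6e.png

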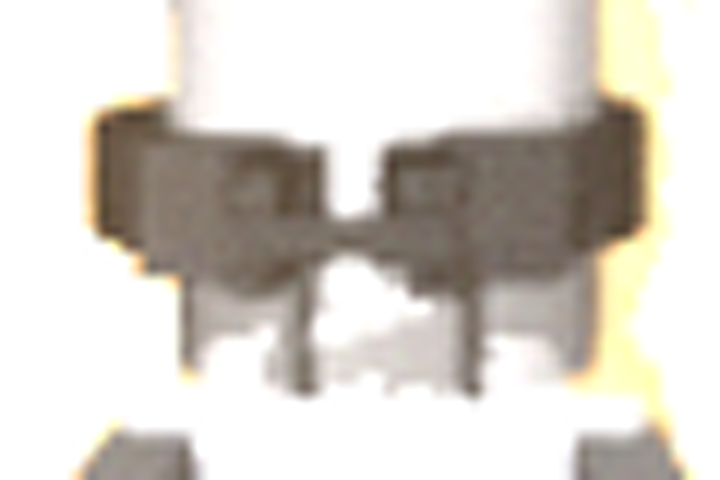

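```bash
cat > geo.py <<'E'
from h import *
import json
def load(n):
    a=json.load(open(f"{n}.json"));s=dict(tcp_pos=np.array(a[0]),tool_rot=np.array(a[1]))
    c=cam("wrist",s);R=Ro.from_rotvec(s["tool_rot"]).as_matrix()
    return s,c,lambda X:(R.T@(X-s["tcp_pos"])*1000).round(1)
E
python3 - <<'E'
from geo import *
s,c,tool=load("w6")
f=lambda u,v:(226+(u+.5)/12-.5,150+(v+.5)/12-.5)
for u in(228,350,472):print("ear top",tool(onz(c,f(u,190),.105)))
print("ear top mid row",tool(onz(c,f(350,205),.105)))
print("gap",tool(onz(c,f(355,190),.105)))
print("cuff at",tool(onz(c,f(390,320),.065)),tool(onz(c,f(386,60),.065)))
g=lambda u,v:(185+(u+.5)/5-.5,130+(v+.5)/4.28-.5)
zp=s["tcp_pos"][2]-.065
print("bolt",tool(onz(c,g(363,284),zp)))
for u in (232,496):print("jaw wide",tool(onz(c,g(u,280),zp-.02)))
for uv in [(262,230),(296,230),(434,230),(470,230)]:print("tip front",tool(onz(c,g(*uv),zp-.046)))
for uv in [(108,590),(628,590)]:print("finger?",g(*uv))
E
```

```text
ear top [ 15.8 -12.4 166.3]
ear top [ 15.8  -1.1 166.3]
ear top [ 15.8  10.2 166.3]
ear top mid row [ 14.4  -1.1 166.3]
gap [ 15.8  -0.6 166.3]
cuff at [ -3.8   2.9 206.3] [ 23.4   2.5 206.3]
bolt [ 6.3  1.3 65. ]
jaw wide [  2.1 -21.2  85. ]
jaw wide [ 2.1 24.3 85. ]
tip front [  7.  -17.6 111. ]
tip front [  7.  -11.2 111. ]
tip front [  7.   14.9 111. ]
tip front [  7.   21.6 111. ]
finger? (206.2, 267.46728971962614)
finger? (310.2, 267.46728971962614)
```

```bash
python3 - <<'E'
from geo import *
s,c,tool=load("w6")
f=lambda u,v:(226+(u+.5)/12-.5,150+(v+.5)/12-.5)
print("ear rear top",tool(onz(c,f(250,290),.105)),tool(onz(c,f(430,292),.105)))
print("shoulder front/rear",tool(onz(c,f(520,130),.091)),tool(onz(c,f(540,275),.091)))
print("band side front/rear",tool(onz(c,f(110,110),.07)),tool(onz(c,f(110,240),.07)))
print("cuff end",tool(onz(c,f(390,395),.0875)))
E
```

```text
ear rear top [  6.4 -10.4 166.3] [  6.2   6.4 166.3]
shoulder front/rear [ 19.6  15.2 180.3] [  5.4  17.3 180.3]
band side front/rear [ 18.8 -25.7 201.3] [  5.5 -25.9 201.3]
cuff end [ -7.2   2.8 183.8]
```

The ears' outer mid is at tool (12.4, -1.1) mm and the plier tips at (0, +1.5). So I'll shift +12.4 in x and -2.6 in y, turn -0.8°, and come down to ~10 mm above the ears.

```bash
python3 -m jog '[0.02,-0.004,0.03,-0.002,59, 0.045,-0.01,0.08,-0.004,60, 0.065,-0.017,0.14,-0.004,60, 0.078,-0.017,0.2,-0.004,60, 0.083,-0.017,0.245,-0.004,60, 0.083,-0.017,0.275,-0.004,60, 0.083,-0.017,0.285,-0.004,60,0.083,-0.017,0.285,-0.004,60]'; python3 look.py w7;  python3 - <<'E'
from h import *
im=camera("scene");cv2.imwrite("pics/s7.png",cv2.resize(im[150:270,270:390],None,fx=5,fy=5,interpolation=cv2.INTER_CUBIC))
E
```

```text
t: 6.35
tcp_pos: [0.5975, 0.0773, 0.2279]
tool_rot: [-2.495, -1.908, 0.001]
contact_force: [0.8, 0.0, -1.4]
width: 0.658
[0.5975 0.0773 0.2279] 60.5 [ 0.8  0.  -1.4] [-0.03 -0.09  0.01]
```

View pics/w7c.png

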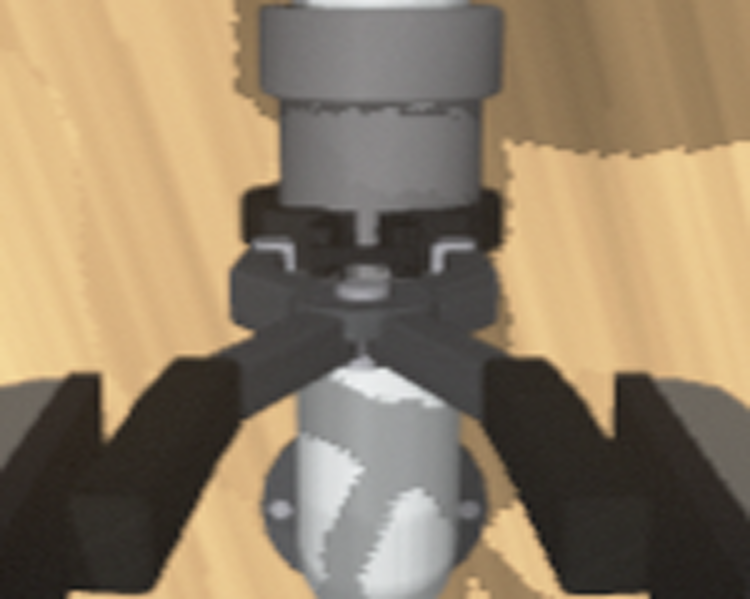

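View pics/s7.png

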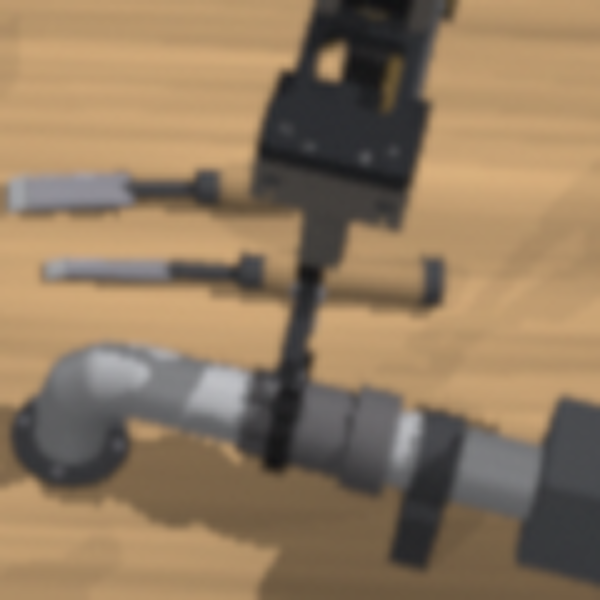

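```bash
python3 - <<'E'
from h import *
im=cv2.imread("pics/w7.png")[168:202,228:288].astype(float)
im=np.clip((im-8)*3.0,0,255).astype(np.uint8)
cv2.imwrite("pics/w7e.png",cv2.resize(im,None,fx=12,fy=12,interpolation=cv2.INTER_CUBIC))
E
```

```text
(no output)
```

View pics/w7e.png

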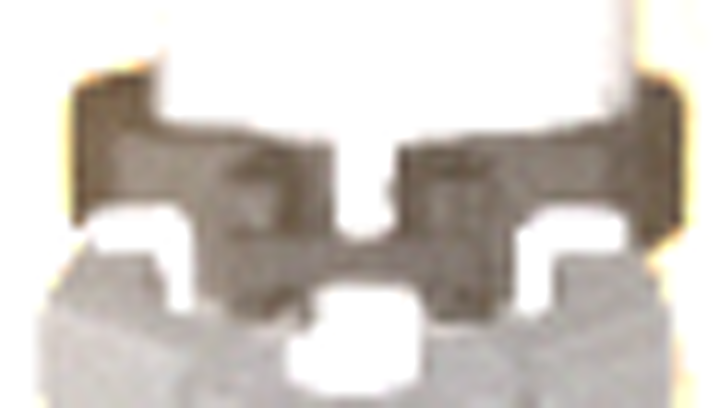

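```bash
python3 - <<'E'
from geo import *
s,c,tool=load("w7")
f=lambda u,v:(228+(u+.5)/12-.5,168+(v+.5)/12-.5)
zt=s["tcp_pos"][2]-.111
print("tips front",tool(onz(c,f(120,207),zt)),tool(onz(c,f(590,207),zt)))
print("tips in",tool(onz(c,f(192,300),zt)),tool(onz(c,f(517,300),zt)))
print("shoulder front",tool(onz(c,f(560,128),.091)),tool(onz(c,f(200,125),.091)))
for u in(231,500):print("ear top",tool(onz(c,f(u,200),.105)))
print("ear rear?",tool(onz(c,f(250,318),.105)))
E
```

```text
tips front [  5.6 -17.1 111. ] [  5.6  19.9 111. ]
tips in [ -1.9 -11.5 111. ] [ -2.   14.2 111. ]
shoulder front [  6.9  19.  136.8] [  7.2 -11.7 136.9]
ear top [  3.6  -8.7 122.9]
ear top [  3.6  13.3 122.8]
ear rear? [ -6.3  -7.2 122.9]
```

```bash
python3 -m jog '[0.005,0.003,0.0,0,60, 0.009,0.006,0.0,0,60, 0.009,0.006,0.02,0,60, 0.009,0.006,0.05,0,60, 0.009,0.006,0.07,0,60, 0.009,0.006,0.085,0,60,0.009,0.006,0.09,0,60,0.009,0.006,0.09,0,60]'; python3 look.py w8
```

```text
t: 7.12
tcp_pos: [0.5988, 0.0784, 0.2146]
tool_rot: [-2.495, -1.908, 0.001]
contact_force: [-0.4, -0.0, -1.6]
width: 0.657
[0.5988 0.0784 0.2146] 60.5 [-0.4 -0.  -1.6] [-0.1  -0.03 -0.02]
```

View pics/w8c.png

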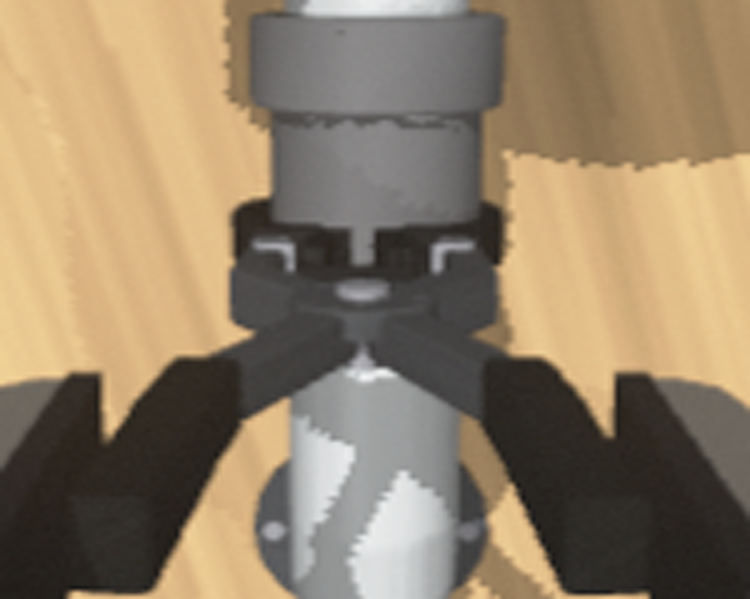

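The tips straddle the ears evenly (tip inner edges at 295 and 432, ears centred at ~363 in the crop). Going down slowly by feel.

```bash
python3 -m jog '[0,0,0.01,0,60, 0,0,0.02,0,60, 0,0,0.03,0,60, 0,0,0.04,0,60, 0,0,0.04,0,60]'; python3 -m jog '[0,0,0.008,0,60, 0,0,0.016,0,60, 0,0,0.02,0,60]'; python3 look.py w9
```

```text
t: 7.58
tcp_pos: [0.5988, 0.0784, 0.2086]
tool_rot: [-2.495, -1.908, 0.001]
contact_force: [-0.4, 0.4, -3.2]
width: 0.651
t: 7.83
tcp_pos: [0.5994, 0.0784, 0.2071]
tool_rot: [2.495, 1.908, 0.002]
contact_force: [-1.5, 0.9, 4.0]
width: 0.654
[0.5994 0.0784 0.2071] 60.2 [-1.5  0.9  4. ] [ 0.08  0.28 -0.01]
```

View pics/w9c.png

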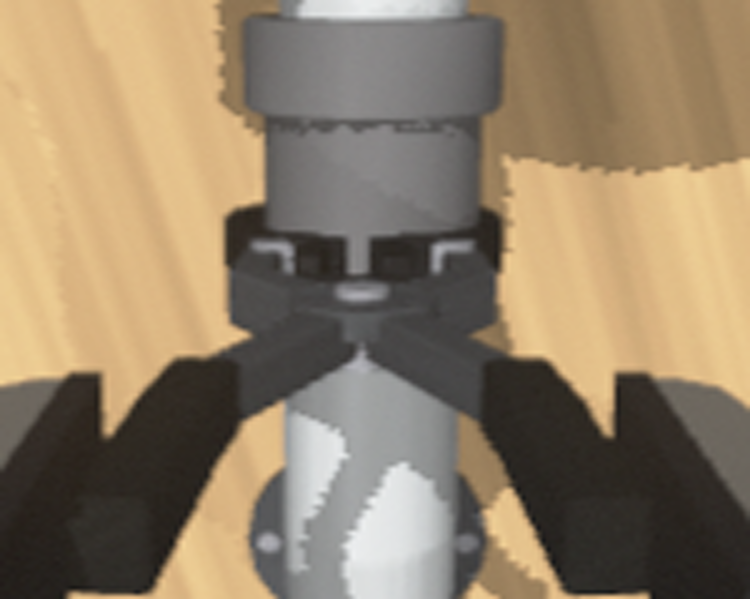

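```bash
python3 - <<'E'
from h import *
im=cv2.imread("pics/w9.png")[174:204,228:288].astype(float)
im=np.clip((im-8)*3.0,0,255).astype(np.uint8)
cv2.imwrite("pics/w9e.png",cv2.resize(im,None,fx=13,fy=13,interpolation=cv2.INTER_CUBIC))
im=camera("scene");im=im[190:250,290:360].astype(float);im=np.clip((im-8)*2.2,0,255).astype(np.uint8);cv2.imwrite("pics/s9.png",cv2.resize(im,None,fx=10,fy=10,interpolation=cv2.INTER_CUBIC))
E
```

```text
(no output)
```

View pics/w9e.png

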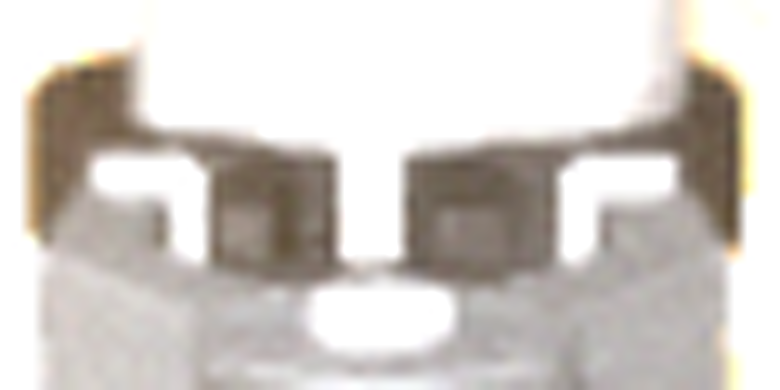

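View pics/s9.png

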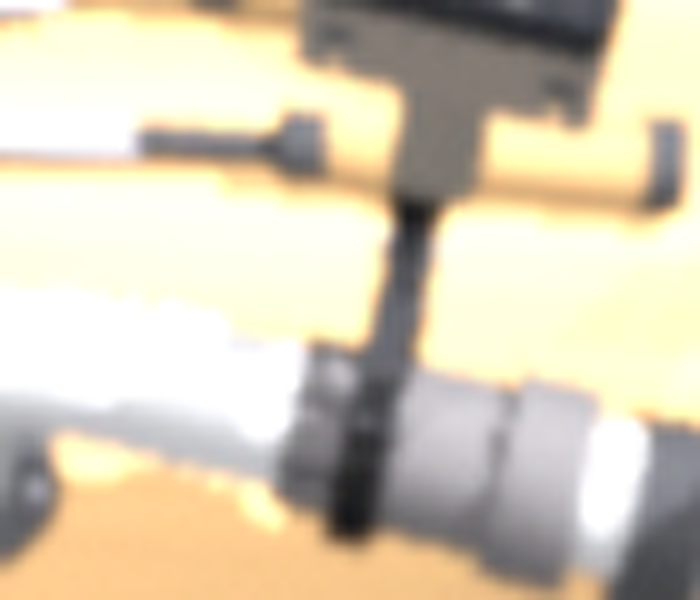

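```bash
python3 - <<'E'
from geo import *
s,c,tool=load("w9")
f=lambda u,v:(228+(u+.5)/13-.5,174+(v+.5)/13-.5)
zt=s["tcp_pos"][2]-.111
for u in (185,208,558,580):print("tips in",u,tool(onz(c,f(u,240),zt)))
for u in(215,275,290,335,405,440,520,555):print("ear",u,[tool(onz(c,f(u,220),z))[1] for z in (.096,.105,.11)])
print("cuff",[tool(onz(c,f((140+690)/2,100),.065))[1]])
print("front tips",tool(onz(c,f(150,155),zt)),"ear rear",tool(onz(c,f(250,275),.11)))
E
```

```text
tips in 185 [ -1.4 -13.2 111. ]
tips in 208 [ -1.4 -11.5 111. ]
tips in 558 [ -1.4  14.1 111. ]
tips in 580 [ -1.4  15.7 111. ]
ear 215 [np.float64(-11.0), np.float64(-10.6), np.float64(-10.4)]
ear 275 [np.float64(-6.6), np.float64(-6.4), np.float64(-6.2)]
ear 290 [np.float64(-5.5), np.float64(-5.3), np.float64(-5.2)]
ear 335 [np.float64(-2.2), np.float64(-2.1), np.float64(-2.1)]
ear 405 [np.float64(2.9), np.float64(2.8), np.float64(2.8)]
ear 440 [np.float64(5.4), np.float64(5.3), np.float64(5.2)]
ear 520 [np.float64(11.3), np.float64(10.9), np.float64(10.7)]
ear 555 [np.float64(13.8), np.float64(13.4), np.float64(13.2)]
cuff [np.float64(4.0)]
front tips [  4.9 -15.6 111. ] ear rear [-0.6 -8.  97. ]
```

The near (left) ear has only ~0.8 mm clearance and the far one ~2.7, and the torque says the near tip is touching. I'll back up, shift 1 mm towards -y and come down again.

```bash
python3 -m jog '[0,0,-0.02,0,60, 0,0,-0.06,0,60, 0,-0.004,-0.07,0,60, 0,-0.007,-0.07,0,60, 0,-0.007,-0.05,0,60, 0,-0.007,-0.03,0,60,0,-0.007,-0.03,0,60]';python3 look.py w10
python3 -m jog '[0,0,0.01,0,60, 0,0,0.02,0,60,0,0,0.02,0,60]'; python3 -m jog '[0,0,0.008,0,60, 0,0,0.016,0,60,0,0,0.016,0,60]';python3 look.py w11
```

```text
t: 8.52
tcp_pos: [0.5973, 0.0787, 0.2091]
tool_rot: [-2.494, -1.908, 0.003]
contact_force: [-0.9, -0.3, -1.7]
width: 0.654
[0.5973 0.0787 0.2091] 60.1 [-0.9 -0.3 -1.7] [ 0.02 -0.08  0.01]
t: 8.82
tcp_pos: [0.598, 0.0787, 0.2074]
tool_rot: [-2.495, -1.909, 0.0]
contact_force: [-0.5, -0.5, -2.4]
width: 0.654
t: 9.07
tcp_pos: [0.5988, 0.0786, 0.2066]
tool_rot: [2.494, 1.908, 0.003]
contact_force: [-1.1, 0.4, 4.5]
width: 0.652
[0.5988 0.0786 0.2066] 60.0 [-1.1  0.4  4.5] [-0.04  0.11 -0.02]
```

Contact again at TCP z 0.2066, now balanced between the tips. Tips at ~0.095 can only be the shoulders, since ear tops at that height would put the shoulders inside the cuff. I'll start closing slowly and ease the hand up as it closes.

```bash
python3 -m jog '[0,0,-0.004,0,59, 0,0,-0.006,0,57.5, 0,0,-0.008,0,56, 0,0,-0.011,0,54.5, 0,0,-0.014,0,53, 0,0,-0.016,0,53]' 14; python3 look.py w12
```

```text
t: 9.62
tcp_pos: [0.5987, 0.0785, 0.2081]
tool_rot: [2.494, 1.908, 0.002]
contact_force: [0.8, -0.1, 4.4]
width: 0.578
[0.5987 0.0785 0.2081] 53.1 [ 0.8 -0.1  4.4] [-0.09 -0.39  0.01]
```

View pics/w12c.png

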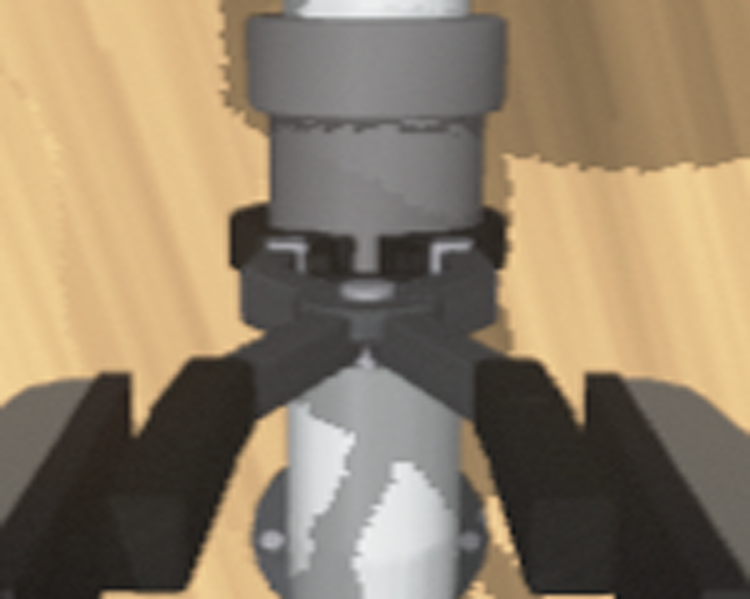

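```bash
python3 -m jog '[0,0,-0.005,0,53, 0,0,-0.01,0,53, 0,0,-0.01,0,53]' 14; python3 look.py w13;python3 - <<'E'
from h import *
im=cv2.imread("pics/w13.png")[174:204,228:288].astype(float)
im=np.clip((im-8)*3.0,0,255).astype(np.uint8)
cv2.imwrite("pics/w13e.png",cv2.resize(im,None,fx=13,fy=13,interpolation=cv2.INTER_CUBIC))
E
```

```text
t: 9.92
tcp_pos: [0.5975, 0.0787, 0.2082]
tool_rot: [-2.494, -1.908, 0.002]
contact_force: [0.2, -0.1, 1.4]
width: 0.581
[0.5975 0.0787 0.2082] 53.4 [ 0.2 -0.1  1.4] [-0.14 -0.32  0.02]
```

View pics/w13e.png

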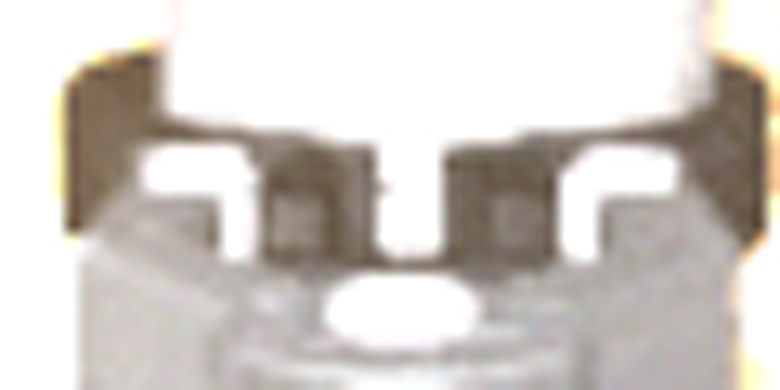

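Symmetric now, and net downforce is ~3 N. Continuing.

```bash
python3 -m jog '[0,0,-0.004,0,52, 0,0,-0.006,0,51, 0,0,-0.009,0,50, 0,0,-0.012,0,49, 0,0,-0.014,0,49]' 14; python3 look.py w14
```

```text
t: 10.38
tcp_pos: [0.5977, 0.0787, 0.2107]
tool_rot: [-2.495, -1.908, 0.001]
contact_force: [0.4, 0.4, -2.4]
width: 0.534
[0.5977 0.0787 0.2107] 49.1 [ 0.4  0.4 -2.4] [-0.04 -0.17 -0.05]
```

```bash
python3 -m jog '[0,0,-0.002,0,48, 0,0,-0.004,0,47, 0,0,-0.006,0,46,  0,0,-0.006,0,46]' 14; python3 look.py w15
```

```text
t: 10.77
tcp_pos: [0.5979, 0.0786, 0.2116]
tool_rot: [-2.495, -1.908, 0.001]
contact_force: [0.9, -0.4, -5.0]
width: 0.506
[0.5979 0.0786 0.2116] 46.5 [ 0.9 -0.4 -5. ] [-0.06 -0.35  0.01]
```

```bash
python3 -m jog '[0,0,0.003,0,46, 0,0,0.005,0,46, 0,0,0.005,0,46]' 14; python3 look.py w16; python3 - <<'E'
from h import *
im=cv2.imread("pics/w16.png")[174:204,228:288].astype(float)
im=np.clip((im-8)*3.0,0,255).astype(np.uint8)
cv2.imwrite("pics/w16e.png",cv2.resize(im,None,fx=13,fy=13,interpolation=cv2.INTER_CUBIC))
E
```

```text
t: 11.07
tcp_pos: [0.5981, 0.0787, 0.2116]
tool_rot: [2.495, 1.909, 0.0]
contact_force: [0.8, 0.0, -2.8]
width: 0.506
[0.5981 0.0787 0.2116] 46.5 [ 0.8  0.  -2.8] [-0.06 -0.09  0.01]
```

View pics/w16e.png

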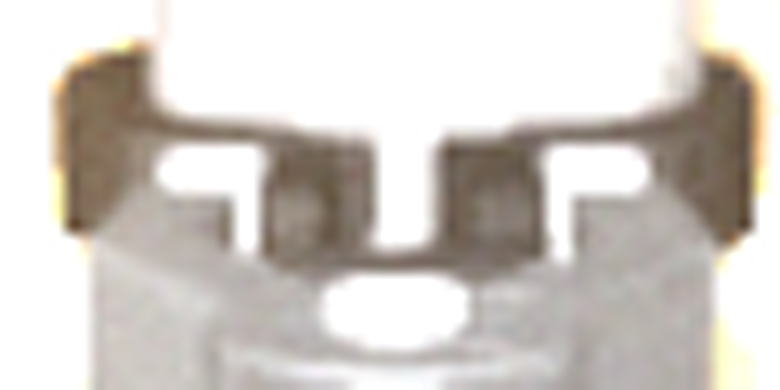

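View pics/w16c.png

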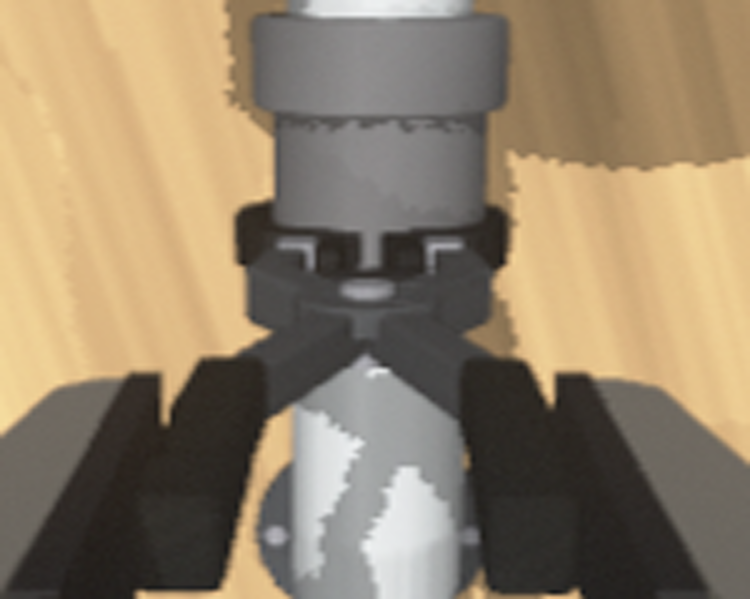

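```bash
python3 -m jog '[0,0,0.005,0,46, 0,0,0.008,0,46, 0,0,0.008,0,46]' 14; python3 look.py w17
```

```text
t: 11.37
tcp_pos: [0.5986, 0.0787, 0.2112]
tool_rot: [2.494, 1.908, 0.002]
contact_force: [-0.5, 0.3, 3.1]
width: 0.503
[0.5986 0.0787 0.2112] 46.3 [-0.5  0.3  3.1] [0.01 0.08 0.02]
```

```bash
python3 -m jog '[0,0,-0.003,0,45, 0,0.002,-0.005,0,44, 0,0.004,-0.007,0,43, 0,0.005,-0.008,0,43]' 14; python3 look.py w18
```

```text
t: 11.75
tcp_pos: [0.599, 0.0785, 0.2118]
tool_rot: [2.495, 1.908, 0.001]
contact_force: [-0.8, 0.0, 4.6]
width: 0.471
[0.599  0.0785 0.2118] 43.3 [-0.8  0.   4.6] [0.05 0.11 0.02]
```

```bash
python3 -m jog '[0,0,-0.006,0,43, 0,0.002,-0.008,0,42, 0,0.003,-0.010,0,41, 0,0.005,-0.012,0,41]' 14; python3 look.py w19
```

```text
t: 12.13
tcp_pos: [0.5993, 0.0782, 0.2125]
tool_rot: [-2.495, -1.908, 0.001]
contact_force: [0.8, 0.5, -1.3]
width: 0.445
[0.5993 0.0782 0.2125] 41.0 [ 0.8  0.5 -1.3] [-0.11 -0.32 -0.03]
```

View pics/w19c.png

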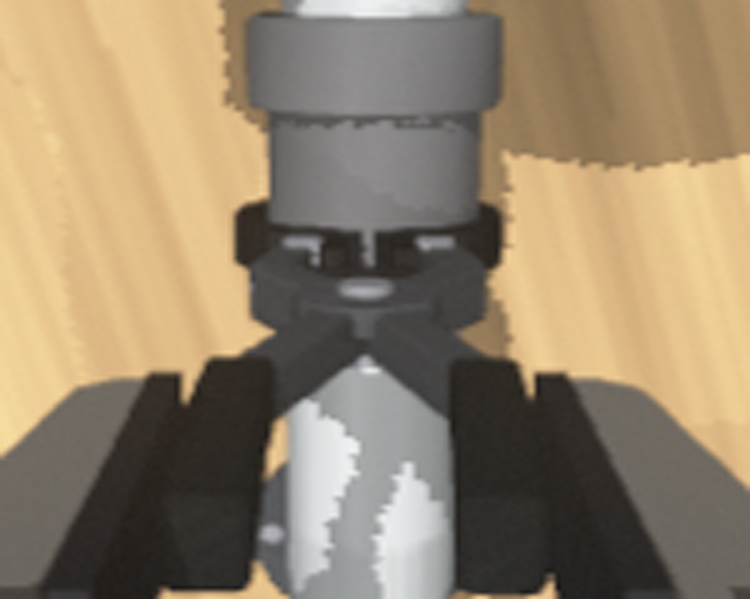

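The ear gap is narrowing (columns 360–378 in the crop). Continuing in small steps.

```bash
python3 -m jog '[0,0.001,0,0,40, 0,0.003,-0.002,0,39.5, 0,0.004,-0.004,0,39, 0,0.004,-0.004,0,39]' 14; python3 look.py w20
```

```text
t: 12.52
tcp_pos: [0.5997, 0.0781, 0.213]
tool_rot: [-2.495, -1.908, 0.002]
contact_force: [0.2, -0.5, -2.4]
width: 0.429
[0.5997 0.0781 0.213 ] 39.5 [ 0.2 -0.5 -2.4] [-0.09 -0.35  0.02]
```

```bash
python3 -m jog '[0,0.001,-0.002,0,38.5, 0,0.003,-0.004,0,38, 0,0.004,-0.005,0,37.5, 0,0.004,-0.005,0,37.5]' 14; python3 look.py w21
```

```text
t: 12.9
tcp_pos: [0.6002, 0.078, 0.2138]
tool_rot: [-2.495, -1.908, 0.002]
contact_force: [0.1, 0.3, -5.0]
width: 0.409
[0.6002 0.078  0.2138] 37.6 [ 0.1  0.3 -5. ] [-0.04 -0.21  0.  ]
```

```bash
python3 -m jog '[0,0.0,0.003,0,37.5, 0,0.002,0.005,0,37, 0,0.003,0.005,0,36.5, 0,0.003,0.005,0,36.5]' 14; python3 look.py w22;  python3 - <<'E'
from h import *
im=cv2.imread("pics/w22.png")[174:204,228:288].astype(float)
im=np.clip((im-8)*3.0,0,255).astype(np.uint8)
cv2.imwrite("pics/w22e.png",cv2.resize(im,None,fx=13,fy=13,interpolation=cv2.INTER_CUBIC))
E
```

```text
t: 13.28
tcp_pos: [0.6014, 0.0778, 0.2144]
tool_rot: [2.495, 1.908, 0.001]
contact_force: [-0.4, 0.2, -2.3]
width: 0.397
[0.6014 0.0778 0.2144] 36.5 [-0.4  0.2 -2.3] [ 0.02 -0.08  0.04]
```

View pics/w22e.png

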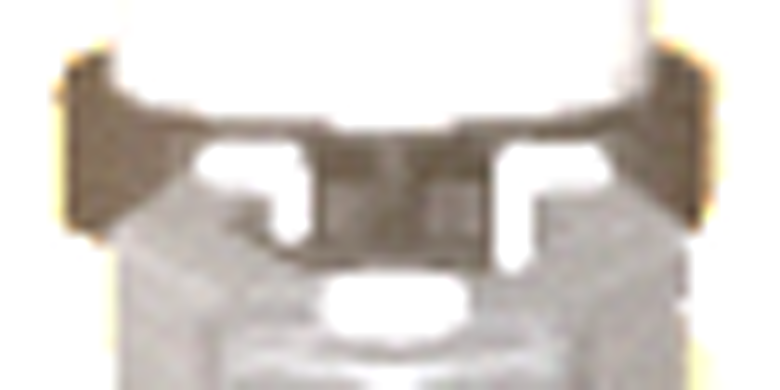

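The ears now sit together with no gap, so the clip appears to have snapped shut. I'll open the jaws slightly and look before lifting.

```bash
python3 -m jog '[0,0,0,0,38, 0,0,0.0,0,40, 0,0,0.002,0,42, 0,0,0.004,0,44,0,0,0.004,0,44]' 14; python3 look.py w23;  python3 - <<'E'
from h import *
im=cv2.imread("pics/w23.png")[174:204,228:288].astype(float)
im=np.clip((im-8)*3.0,0,255).astype(np.uint8)
cv2.imwrite("pics/w23e.png",cv2.resize(im,None,fx=13,fy=13,interpolation=cv2.INTER_CUBIC))
E
```

```text
t: 13.75
tcp_pos: [0.601, 0.0778, 0.213]
tool_rot: [-2.495, -1.909, 0.0]
contact_force: [-1.9, -1.2, -0.8]
width: 0.482
[0.601  0.0778 0.213 ] 44.3 [-1.9 -1.2 -0.8] [-0.02 -0.05  0.07]
```

View pics/w23e.png

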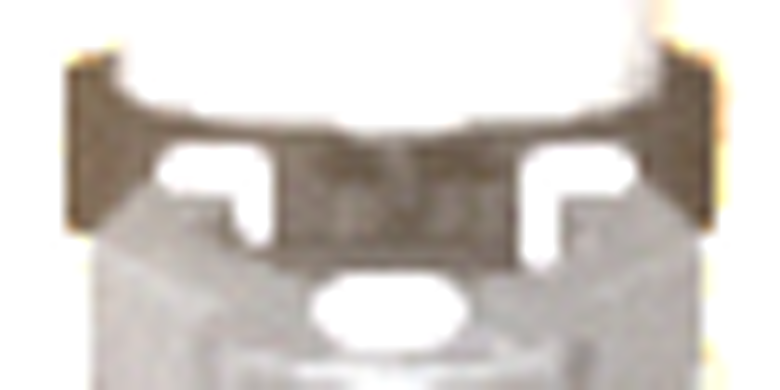

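The clip stays shut with the jaws open. I'll release fully and lift straight up.

```bash
python3 -m jog '[0,0,0,0,47, 0,0,0,0,50, 0,0,-0.005,0,53, 0,0,-0.015,0,56, 0,0,-0.04,0,57, 0,0,-0.08,0,57, 0,0,-0.14,0,57, 0,0,-0.22,0,57,0,0,-0.3,0,57,0,0,-0.36,0,57]' 10; python3 -m jog '[0,0,-0.03,0,57, 0,0,-0.04,0,57,0,0,-0.04,0,57]';python3 look.py w24
```

```text
t: 14.63
tcp_pos: [0.6018, 0.0778, 0.2698]
tool_rot: [2.494, 1.907, 0.003]
contact_force: [0.1, -0.4, -0.8]
width: 0.621
t: 14.88
tcp_pos: [0.6012, 0.0778, 0.2736]
tool_rot: [2.495, 1.908, 0.001]
contact_force: [-1.0, 0.6, -3.2]
width: 0.62
[0.6012 0.0778 0.2736] 57.0 [-1.   0.6 -3.2] [-0.07 -0.08 -0.04]
```

View pics/w24.png

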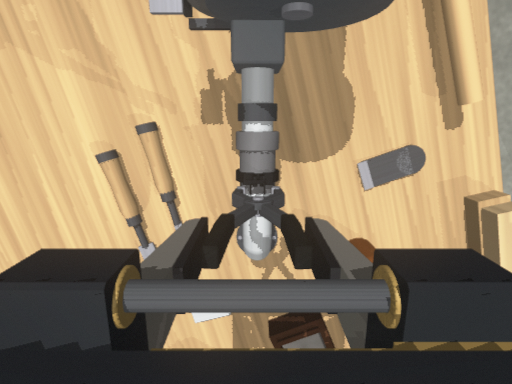

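The clip stays shut after lifting; there's no gap at (257,178). I'll travel back slowly so the pliers don't swing.

```bash
python3 - <<'E'
from h import *
print(goal([.4345,-.2783,.275],-78.1))
E
```

```text
(array([-2.5819, -0.4494, -0.0137]), np.float64(0.3496), 'tilt', array([-0.02,  0.  ]))
```

```bash
python3 -m jog '[-0.01,-0.002,0,0.001,57, -0.03,-0.005,0,0.004,57, -0.06,-0.01,0,0.008,57, -0.1,-0.018,0,0.014,57, -0.15,-0.026,0,0.02,57, -0.21,-0.037,0,0.028,57, -0.27,-0.047,0,0.037,57, -0.33,-0.058,0,0.045,57, -0.39,-0.068,0,0.053,57, -0.45,-0.078,0,0.061,57]'
python3 - <<'E'
from h import *
print(goal([.4345,-.2783,.275],-78.1))
E
```

```text
t: 15.77
tcp_pos: [0.5717, 0.0147, 0.2732]
tool_rot: [2.669, 1.657, 0.0]
contact_force: [-0.7, -0.0, -1.4]
width: 0.624
(array([-2.1565,  0.0465, -0.0121]), np.float64(0.2877), 'tilt', array([ 0.01, -0.  ]))
```

```bash
python3 -m jog '[-0.06,0.001,0,0.008,57, -0.12,0.003,0,0.016,57, -0.18,0.004,0,0.024,57, -0.24,0.005,0,0.032,57, -0.3,0.006,0,0.04,57, -0.36,0.008,0,0.048,57, -0.42,0.009,0,0.056,57, -0.48,0.01,0,0.064,57, -0.54,0.011,0,0.072,57, -0.6,0.013,0,0.08,57]'
python3 - <<'E'
from h import *
print(goal([.4345,-.2783,.275],-78.1))
E
```

```text
t: 16.6
tcp_pos: [0.5338, -0.0667, 0.2731]
tool_rot: [-2.855, -1.31, -0.0]
contact_force: [0.4, 0.4, -2.3]
width: 0.624
(array([-1.5012,  0.4182, -0.0126]), np.float64(0.2078), 'tilt', array([0., 0.]))
```

```bash
python3 -m jog '[-0.06,0.017,0,0.008,57, -0.12,0.033,0,0.016,57, -0.18,0.05,0,0.025,57, -0.24,0.067,0,0.033,57, -0.3,0.084,0,0.041,57, -0.36,0.1,0,0.05,57, -0.42,0.117,0,0.058,57, -0.48,0.134,0,0.066,57, -0.54,0.15,0,0.075,57, -0.6,0.167,0,0.083,57]'
python3 - <<'E'
from h import *
print(goal([.4345,-.2783,.275],-78.1))
E
```

```text
t: 17.43
tcp_pos: [0.4943, -0.1514, 0.2731]
tool_rot: [3.002, 0.928, -0.0]
contact_force: [0.7, 0.5, -2.1]
width: 0.62
(array([-0.8062,  0.4736, -0.0126]), np.float64(0.1247), 'tilt', array([-0., -0.]))
```

```bash
python3 -m jog '[-0.06,0.035,0,0.009,57, -0.12,0.07,0,0.019,57, -0.18,0.106,0,0.028,57, -0.24,0.141,0,0.037,57, -0.3,0.176,0,0.046,57, -0.36,0.211,0,0.056,57, -0.42,0.247,0,0.065,57, -0.475,0.279,0,0.074,57, -0.525,0.308,0,0.082,57, -0.57,0.335,0,0.09,57]'
python3 - <<'E'
from h import *
print(goal([.4345,-.2783,.275],-78.1))
E
```

```text
t: 18.27
tcp_pos: [0.4523, -0.2413, 0.2731]
tool_rot: [-3.102, -0.495, 0.0]
contact_force: [0.8, -0.2, -2.2]
width: 0.62
(array([-0.1895,  0.1977, -0.0126]), np.float64(0.0347), 'tilt', array([-0.,  0.]))
```

```bash
python3 -m jog '[-0.04,0.035,0,0.006,57, -0.075,0.07,0,0.013,57, -0.105,0.1,0,0.019,57, -0.13,0.13,0,0.024,57, -0.15,0.155,0,0.028,57, -0.165,0.172,0,0.031,57, -0.172,0.182,0,0.033,57, -0.177,0.187,0,0.034,57,-0.179,0.189,0,0.034,57]'
python3 look.py w25; python3 - <<'E'
from h import *
print(goal([.4345,-.2783,.275],-78.1))
E
```

```text
t: 19.02
tcp_pos: [0.4361, -0.2757, 0.2731]
tool_rot: [-3.124, -0.333, -0.0]
contact_force: [-0.1, 0.3, -1.8]
width: 0.622
[ 0.4361 -0.2757  0.2731] 57.2 [-0.1  0.3 -1.8] [ 0.05  0.03 -0.04]
(array([-0.0143,  0.0147, -0.0127]), np.float64(0.0016), 'tilt', array([-0.  ,  0.01]))
```

View pics/w25.png

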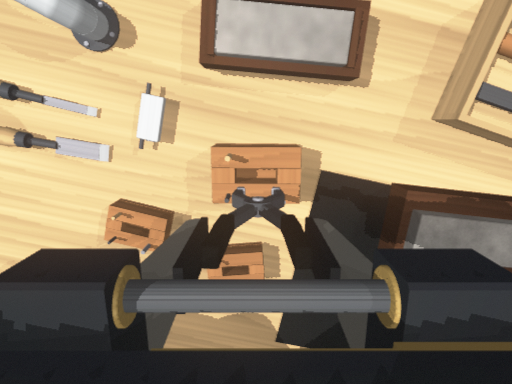

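```bash
python3 - <<'E'
from h import *
im=cv2.imread("pics/w25.png");cv2.imwrite("pics/w25c.png",cv2.resize(im[135:225,200:315],None,fx=6.5,fy=6.5,interpolation=cv2.INTER_CUBIC))
E
```

```text
(no output)
```

View pics/w25c.png

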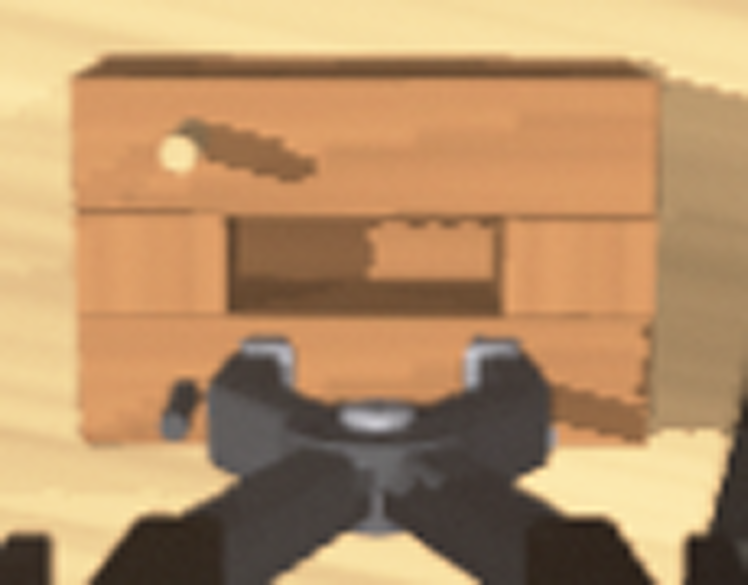

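```bash
python3 - <<'E'
from geo import *
s,c,tool=load("w25")
g=lambda u,v:(200+(u+.5)/6.5-.5,135+(v+.5)/6.5-.5)
S=[tool(onz(c,g(*p),.054)) for p in [(230,215),(503,215),(503,316),(230,316)]];print("slot",S,np.mean(S,0))
B=[tool(onz(c,g(*p),.054)) for p in [(75,77),(656,77),(646,440),(86,440)]];print("block",np.mean(B,0))
b=np.radians(-78.1);print("slot from earlier est (.4313,-.277):",tool(np.array([.4313,-.2768,.054])))
zp=s["tcp_pos"][2]-.065
print("bolt",tool(onz(c,g(377,415),zp)))
for u in (208,552):print("jaw",tool(onz(c,g(u,420),zp-.02)))
for u,v in [(240,341),(292,341),(467,341),(525,341),(294,390),(465,390)]:print("tip",tool(onz(c,g(u,v),zp-.046)))
E
```

```text
slot [array([  5.4, -27.2, 219.1]), array([  5.4,  26.9, 219.1]), array([-15.1,  27.2, 219.1]), array([-15.1, -27.6, 219.1])] [-4.850e+00 -1.750e-01  2.191e+02]
block [ -4.2    -0.325 219.1  ]
slot from earlier est (.4313,-.277): [-4.900e+00  1.000e-01  2.191e+02]
bolt [ 4.6  1.2 65. ]
jaw [ -1.3 -21.2  85. ]
jaw [-1.3 24.6 85. ]
tip [  3.7 -18.5 111. ]
tip [  3.7 -11.  111. ]
tip [  3.7  14.5 111. ]
tip [  3.7  22.9 111. ]
tip [ -3.6 -10.7 111. ]
tip [ -3.6  14.3 111. ]
```

The pliers are upright in the grip. Slot centre is at tool (-4.8,-0.1) mm and the pliers at (-3.1,+1.6), so I'll shift (-1.7,-1.7) mm and come down to just above the slot.

```bash
python3 -m jog '[-0.005,-0.005,0.02,0.001,57, -0.011,-0.011,0.06,0.0016,57, -0.011,-0.011,0.13,0.0016,57, -0.011,-0.011,0.21,0.0016,57, -0.011,-0.011,0.3,0.0016,57, -0.011,-0.011,0.39,0.0016,57, -0.011,-0.011,0.47,0.0016,57, -0.011,-0.011,0.53,0.0016,57, -0.011,-0.011,0.57,0.0016,57, -0.011,-0.011,0.59,0.0016,57]'
python3 -m jog '[0,0,0.008,0,57,0,0,0.01,0,57,0,0,0.01,0,57]'
python3 look.py w26
```

```text
t: 19.9
tcp_pos: [0.4337, -0.274, 0.1832]
tool_rot: [-3.123, -0.325, 0.002]
contact_force: [-0.3, -0.9, -2.0]
width: 0.619
t: 20.15
tcp_pos: [0.4345, -0.2748, 0.1837]
tool_rot: [3.124, 0.325, 0.001]
contact_force: [0.9, 0.7, -2.1]
width: 0.621
[ 0.4345 -0.2748  0.1837] 57.2 [ 0.9  0.7 -2.1] [-0.01  0.01  0.02]
```

View pics/w26c.png

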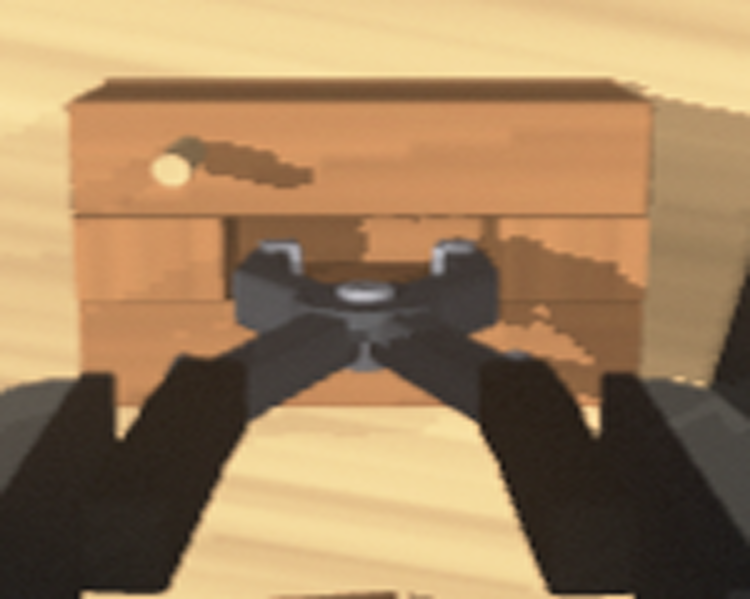

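```bash
cat > slot.py <<'E'
from geo import *
import sys
def rep(n,slot,bolt,jaws,tips):
    s,c,tool=load(n);g=lambda u,v:(185+(u+.5)/5-.5,130+(v+.5)/4.28-.5)
    zp=s["tcp_pos"][2]-.065
    S=[tool(onz(c,g(*p),.054)) for p in slot];print("slot",np.mean(S,0).round(1),np.ptp(S,0))
    b=tool(onz(c,g(*bolt),zp));print("pivot",b-[7.5,0,0])
    J=[tool(onz(c,g(u,bolt[1]),zp-.02))[1] for u in jaws];print("jaw mid y",np.mean(J),J)
    T=[tool(onz(c,g(*p),zp-.046)) for p in tips];print("tips mid",np.mean(T,0).round(1)-[7,0,0])
E
python3 - <<'E'
from slot import *
rep("w26",[(223,215),(497,215),(497,300),(223,300)],(365,292),(234,498),[(262,242),(302,242),(432,242),(474,242)])
E
```

```text
slot [ -3.4   0.5 129.7] [20.7 55.8  0. ]
pivot [-2.4  1.2 65. ]
jaw mid y 1.450000000000001 [np.float64(-21.4), np.float64(24.3)]
tips mid [ -2.4   1.9 111. ]
```

```bash
python3 -m jog '[-0.004,-0.004,0,0,57, -0.007,-0.007,0.01,0,57, -0.007,-0.007,0.03,0,57, -0.007,-0.007,0.055,0,57, -0.007,-0.007,0.08,0,57, -0.007,-0.007,0.1,0,57, -0.007,-0.007,0.12,0,57, -0.007,-0.007,0.135,0,57, -0.007,-0.007,0.145,0,57,-0.007,-0.007,0.15,0,57]'
python3 look.py w27
```

```text
t: 21.03
tcp_pos: [0.4328, -0.2736, 0.1603]
tool_rot: [-3.124, -0.325, 0.0]
contact_force: [-0.8, -0.1, -1.4]
width: 0.617
[ 0.4328 -0.2736  0.1603] 56.8 [-0.8 -0.1 -1.4] [ 0.03 -0.02  0.02]
```

View pics/w27c.png

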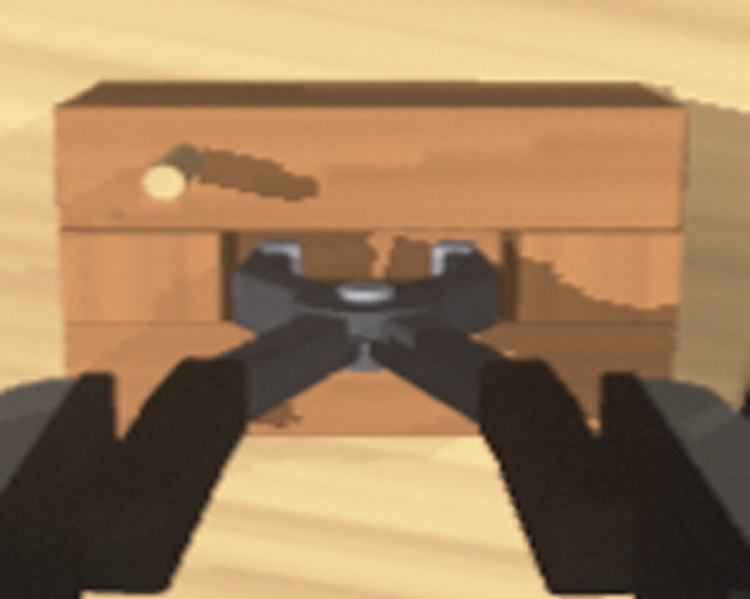

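The tips have entered the slot, centred (slot 222–516, jaws 234–498 in the crop). Continuing down.

```bash
python3 -m jog '[0,0,0.015,0,57, 0,0,0.035,0,57, 0,0,0.055,0,57, 0,0,0.075,0,57, 0,0,0.095,0,57, 0,0,0.115,0,57,0,0,0.12,0,57]'
python3 -m jog '[0,0,0.02,0,57, 0,0,0.04,0,57, 0,0,0.06,0,57, 0,0,0.08,0,57, 0,0,0.09,0,57,0,0,0.09,0,57]'
python3 look.py w28
```

```text
t: 21.67
tcp_pos: [0.4326, -0.2734, 0.1418]
tool_rot: [-3.124, -0.325, 0.001]
contact_force: [0.1, 0.5, -2.2]
width: 0.621
t: 22.17
tcp_pos: [0.4326, -0.2734, 0.1286]
tool_rot: [-3.124, -0.325, 0.001]
contact_force: [-0.8, 0.3, -2.3]
width: 0.617
[ 0.4326 -0.2734  0.1286] 56.7 [-0.8  0.3 -2.3] [ 0.05  0.04 -0.  ]
```

View pics/w28c.png

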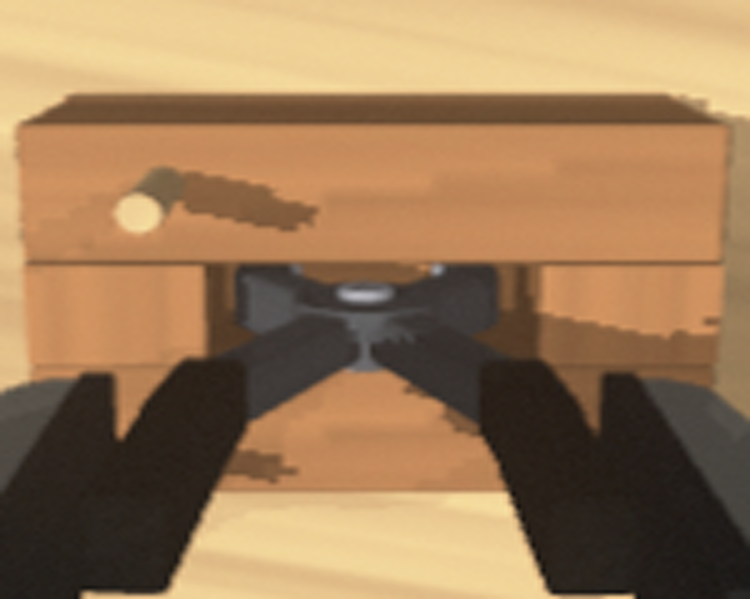

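```bash
python3 -m jog '[0,0,0.01,0,57, 0,0,0.02,0,57, 0,0,0.025,0,57,0,0,0.025,0,57]'; python3 -m jog '[0,0,0.006,0,57, 0,0,0.012,0,57, 0,0,0.012,0,57]'
```

```text
t: 22.55
tcp_pos: [0.4333, -0.274, 0.126]
tool_rot: [3.124, 0.325, 0.001]
contact_force: [-1.0, 1.0, 1.6]
width: 0.623
t: 22.8
tcp_pos: [0.4341, -0.2751, 0.1254]
tool_rot: [3.121, 0.325, 0.004]
contact_force: [-0.8, -0.7, 6.5]
width: 0.62
```

Floor contact at TCP z ≈ 0.126. I'll ease off and open.

```bash
python3 -m jog '[0,0,-0.006,0,58, 0,0,-0.008,0,60, 0,0,-0.008,0,63, 0,0,-0.008,0,67, 0,0,-0.008,0,75, 0,0,-0.008,0,85, 0,0,-0.008,0,91.9, 0,0,-0.008,0,91.9,0,0,-0.008,0,91.9]'
python3 look.py w29
```

```text
t: 23.55
tcp_pos: [0.4329, -0.2737, 0.1247]
tool_rot: [-3.125, -0.325, 0.0]
contact_force: [0.5, 0.6, -0.2]
width: 1.0
[ 0.4329 -0.2737  0.1247] 92.0 [ 0.5  0.6 -0.2] [ 0.03 -0.04 -0.06]
```

View pics/w29.png

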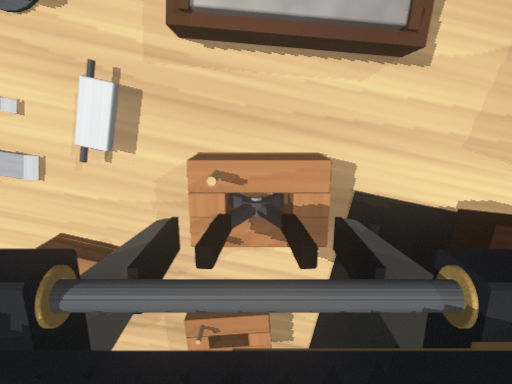

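The pliers stand free in the slot, with handles at ~(212,240) and (300,240). I'll go straight up and away, then check everything.

```bash
python3 -m jog '[0,0,-0.04,0,91.9, 0,0,-0.12,0,91.9, 0,0,-0.25,0,91.9, 0,0,-0.4,0,91.9, 0,0,-0.55,0,91.9, 0,0,-0.7,0,91.9, 0,0,-0.85,0,91.9, 0,0,-0.9,0,91.9,0,0,-0.9,0,91.9]'
python3 -m jog '[-0.1,0,0,0,91.9, -0.22,0,0,0,91.9, -0.32,0,0,0,91.9, -0.35,0,0,0,91.9,-0.35,0,0,0,91.9]'
python3 look.py w30; python3 - <<'E'
from h import *
for n in("scene","top"):
    im=camera(n);cv2.imwrite(f"pics/{n}_end.png",im)
    a=cv2.imread(f"pics/{n}0.png");d=cv2.absdiff(a,im).max(2)
    cv2.imwrite(f"pics/{n}_diff.png",d)
im=cv2.imread("pics/scene_end.png");cv2.imwrite("pics/sc_end_c.png",np.hstack([cv2.resize(im[190:260,320:390],(390,390),interpolation=cv2.INTER_CUBIC),cv2.resize(im[130:215,165:250],(390,390),interpolation=cv2.INTER_CUBIC)]))
t=cv2.imread("pics/top_end.png");cv2.imwrite("pics/top_end_c.png",np.vstack([cv2.resize(x[130:200,100:250],(750,290),interpolation=cv2.INTER_CUBIC) for x in (cv2.imread("pics/top0.png"),t)]))
w=cv2.imread("pics/w30.png");cv2.imwrite("pics/w30b.png",cv2.resize(w[90:180,190:320],None,fx=5.5,fy=5.5,interpolation=cv2.INTER_CUBIC))
E
```

```text
t: 24.35
tcp_pos: [0.434, -0.2748, 0.2631]
tool_rot: [3.12, 0.325, 0.006]
contact_force: [-1.0, 0.2, 0.6]
width: 1.0
t: 24.77
tcp_pos: [0.3807, -0.2843, 0.2587]
tool_rot: [-3.123, -0.323, 0.001]
contact_force: [-0.2, 1.3, -0.7]
width: 1.002
[ 0.3807 -0.2843  0.2587] 92.2 [-0.2  1.3 -0.7] [ 0.04  0.   -0.01]
```

View pics/sc_end_c.png

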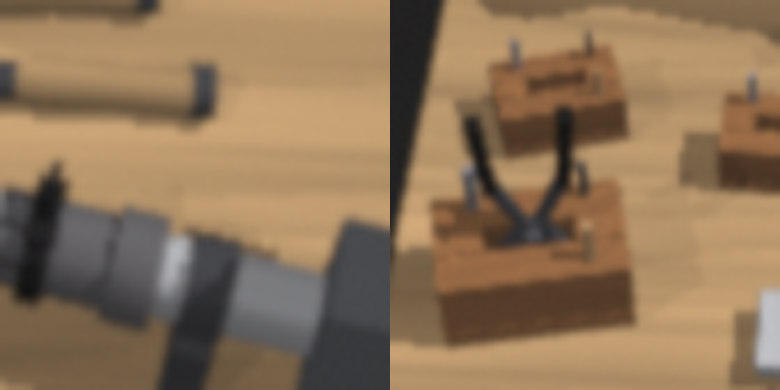

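View pics/top_end_c.png

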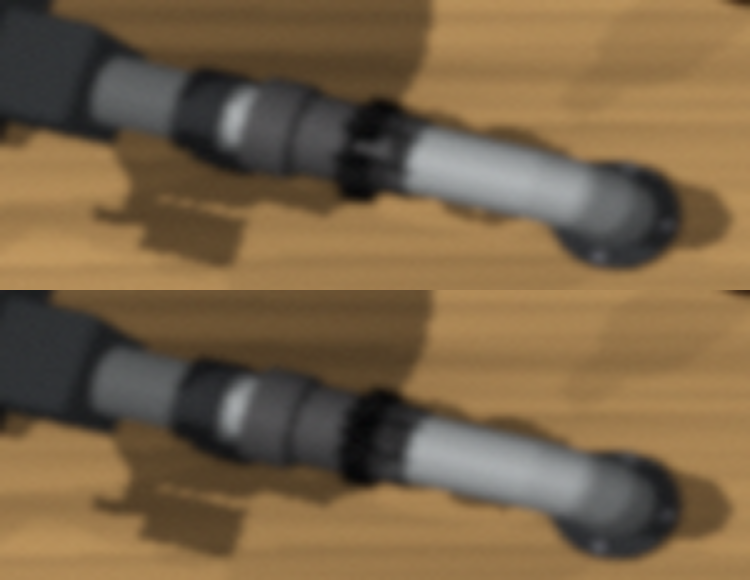

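View pics/w30b.png

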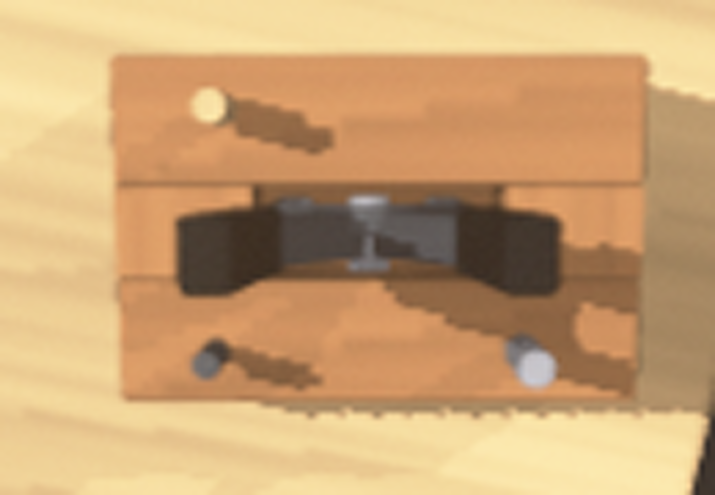

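View pics/top_diff.png

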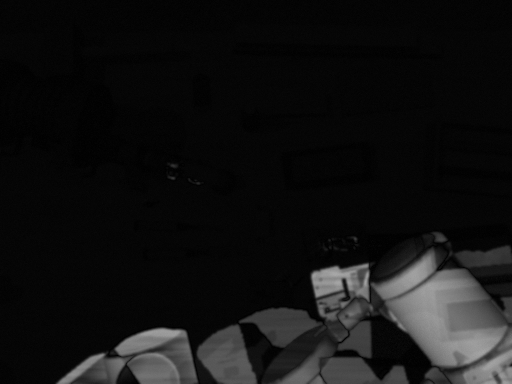

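The clip is shut: its gap at (370,148) in the first crop is gone in the second. The pliers stand upright in the slot, and nothing else differs apart from the arm and its shadow. Handing in.

```bash
python3 -m jog '[0,0,0,0,91.9,0,0,0,0,91.9]'; python3 -c "
from cell import *
print(sign_off(), sense()['t'])"
```

```text
t: 25.08
tcp_pos: [0.382, -0.2843, 0.2596]
tool_rot: [-3.124, -0.326, 0.0]
contact_force: [-0.2, 0.2, 0.5]
width: 1.005
the job is handed in; nothing more can be done
the job is handed in; nothing more can be done
```

The clip is shut and the pliers are standing back in their slot, let go. I handed in at about 25 s of the 64 s allowed; no verdict was reported.

**What I did:** I took the pliers from the large block (measured 115 x 73 mm; the two look-alikes are about 81 x 54 mm). The tips came down on the clip's shoulders with about 5–7 N. I then squeezed in small steps with the grip limited to 14 N, easing the hand up as it closed, until the ears came together.

**Last checks:**
- **Clip:** The ears stayed together when I opened the jaws and again after lifting, and the final top view shows no gap. I saw no clear force drop for the click; I judged it from the pictures and from the finger opening of 36.5 mm.
- **Pliers:** They stand upright and free in the slot.
- **Bench:** Comparing the top view before and after shows changes only at the clip, the pliers, the arm and its shadows.

**What went less smoothly:**
- **Swing in the grip:** The pliers swung about 6° on the way to the clip. I brought them back with a deliberate jerk, so I made the return trip slowly.
- **First seating:** It was about 1 mm off-centre and I redid it.
- **Pull and push on the clip:** While squeezing, the hand twice pulled up on the clip by about 3 N, and once the downward push reached about 6.5 N. I corrected it each time.

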